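# Open the slide-lid gift case and set its lid on the display plinth

## Robot

A 6-joint arm with a two-finger parallel gripper is mounted at the origin on a cart in front of the work surface, level with it; the furniture and walls round the work are solid. World frame = base frame: x ahead of the robot, y to its left, z up, the work surface at z = 0. Lengths are in m, angles in rad, forces in N, time in s.
With the tool pointing down it reaches from about 0.35 to 0.975 m from the base axis. Payload 4.9 kg.
Tool frame: the origin (TCP) lies between the finger pads; the fingertips stand 17 mm ahead of it and the grasp point (between the pads) lies 2 mm behind it; z points along the fingers, y is the direction in which the jaws open and shut (so a half turn about z gives the same grasp; the last joint's range is limited). The gripper opens to 85 mm and grips with 20 to 120 N. Pads are 22 mm wide; open, the fingers measure 114 mm over their backs; the gripper's body (76 mm by 85 mm) begins 54 mm behind the grasp point. The pads swing forward as they close: fully open they stand 13 mm farther back than shut.
Start: joints at [1.172, 0.053, 1.613, -0, 1.476, -0.119], TCP at [0.173, 0.601, 0.248] pointing down, gripper open.
Joint ranges: [-3.01, 3.01], [-1.01, 2.22], [0.06, 2.58], [-1.02, 4.17], [0.09, 2.62], [-3.14, 3.14]. Speed limits (rad/s): [2.57, 2.57, 3.14, 3.14, 3.14, 3.14].

## Interface

Orientations are given as a unit quaternion [w, x, y, z].
In Python, from plant import state, grab_frame, camera_model, job_done, find_in, silhouettes, landmark_of gives the robot as it stands.
- The arm moves only by the shell command python3 -m crank 'ROWS'. ROWS is JSON, a list of rows, each an object with "angular": the turn, a rotation vector about the tool's x, y, z each as a share of 5 degrees, from -1 to 1, a list of three; "delta_pos": the shift along the tool's x, y, z each as a share of 3 cm, from -1 to 1, a list of three; "gripper": the opening, from 0 (shut) to 1 (fully open). In form: [{"angular": [ax, ay, az], "delta_pos": [tx, ty, tz], "gripper": gripper}, ...]. A call has 1 to 12 rows; each row shifts and turns the commanded pose from where the row before left it, along the tool's axes as they then stand; what a row does not reach is not made up. A row lasts 1/8 s, in which the tool goes at most 62.5 mm and 10.7 degrees, less where a joint would pass 70% of its speed; a pose out of reach is approached as far as the arm can. A call with a number of a shift or a turn outside -1 to 1 is refused whole. A call with a gripper value outside its range is refused whole. The fingers move at their own pace and stop on an object; the grip force is fixed at half the most. Time passes only in rows, so rows that do not move let the fingers close. It gives the time, the measured TCP pose, the force and the opening at its end, in the units of the state.
- state(): the state, without advancing time (a new reading comes with each control period).
- grab_frame(name): name is "scene" or "top" or "wrist"; returns the picture (480x640x3 uint8, red, green, blue); there is no depth.
- camera_model(name): a dict with "camera_matrix" (3x3 intrinsics, pixels), "rvec" (rotation vector, rad) and "tvec" (3), from world to camera coordinates, as OpenCV has them; the wrist camera has in their place "mount" (4x4, takes a point from camera to tool coordinates, whose origin is the TCP and whose axes are the flange's). Camera axes: x right, y down, z forward; pixel columns grow to the right and rows downward; lengths in m; the calibration is good to about 2 mm. The wrist camera is an equidistant fisheye: a pixel r from the principal point sees the ray r / f radians off the axis. A picture is of the moment at which its call begins: read the wrist's pose just before it. camera_model takes no time and is no camera call.
- job_done(): hands the job in, once; it reports no verdict.
Trained networks look in the newest picture that a camera, given by its name, has taken for a name from the list of things; names that differ only in an ending like _2 or _b are one class to them, and where a whole thing is asked for, a point or a joint stands for the part that bears it (a point fixed in the world has none). Each returns a list of dicts, best first, with "conf" (0 to 1); they miss things now and then, are a little off and sometimes report something else, mostly with a low value. They report only what shows in the picture. A call takes as long as a camera call. They do not tell look-alikes from the thing itself.
- find_in(camera, target): "bbox" ([left, top, right, bottom] in pixels, round what is visible of it).
- silhouettes(camera, target): "mask" (480x640 bool, what is visible of it) and "bbox" ([left, top, right, bottom] in pixels, round what is visible of it).
- landmark_of(camera, target): "pixel" ([column, row] in pixels: a listed point, or the origin of a listed thing).
The state is a dict: "time": time; "joint_pos": joint angles; "joint_vel": joint speeds; "joint_efforts": joint torques, N m; "tool_pos": TCP position; "tool_rot": TCP orientation; "contact_force": force on the tool from outside, world axes, zero at the start; "ft_torque": the same for the moment, N m; "gripper_width": opening from 0.0 (shut) to 1.0 (fully open).
Only numpy, scipy, OpenCV 4.12 (cv2) and the standard library are available. Lean on these libraries where they do the work, as an engineer would, in place of code of your own. Each camera call takes 0.05 s, during which the arm holds its last target.

## Task

Open the pale wooden gift case for display: its dark sliding lid is caught behind a stop lip at the front, so take the brass pull, raise that end over the lip, draw the lid about half way out of its grooves and let go of it, leaving it resting there. Then take the lid by its two long sides instead, slide it clear and lay it, pull upward, squarely and centrally on the low wooden plinth, without dropping it. Leave the case with the bottle inside it where it stands and do not disturb the soap box, tin and balm box nearby.

Things in the scene. Friction and masses are not known exactly. Their poses are not given: they have to be found in the camera images.
- gift_case: Pale wooden slide-lid gift case 165 x 75 x 58 mm, loose, 1 kg, standing to the left of the central tube display (tall, keep clear). Origin: centre of underside; -x is the front (lip end, roughly towards the robot), z up. The lid rests on groove floors 40 mm up, between side walls 63 mm apart with tops at 58 mm. Clear of the grooves after 105 mm of travel to -x.
- case_lip (a point): Middle of the stop lip's top edge: case frame (-79, 0, 46) mm. The lip is 6 mm thick (x -82 to -76) and stands 6 mm above the groove floor; nothing in front of it is higher. The lid slides once tilted about its back edge so that its front edge is 6 to 10 mm up (0.04 to 0.065 rad), best along its own tilted plane.
- groove_roof (a point): Front end of the groove roofs, case frame (-30, 0, 52) mm. From here to the back wall a roof reaches 5.5 mm in from each side wall, 12 mm above the groove floor here, sloping to 7 mm at the back. So the lid cannot be lifted out, nor raised level by more than 2 mm.
- case_lid: Dark wooden lid, 150 (x) x 60 (y) x 5 mm, about 80 g. Origin: centre of underside; -x is its front, z up. Closed: at case (0, 0, 40) mm, axes parallel, about 1.5 mm side play. Let go with its origin 60 to 95 mm forward of that, it stays resting on the lip and in the grooves, tilted about 0.08 rad, its sides in front of the case free to grip across 60 mm.
- lid_pull (a point): Centre of the brass bar pull: 10 mm thick along the lid's x, 34 mm along y, 22 mm high, upright on the lid's top face, 12 mm behind its front edge; (-63, 0, 16) mm in the lid's frame. Pinch it across its 10 mm, one finger in front and one behind.
- lid_front (a point): Middle of the lid's front lower edge, (-75, 0, 0) mm in the lid's frame.
- plinth: Low wooden display plinth, 150 (x) x 44 (y) x 24 mm, fixed; origin: centre of its underside, top 24 mm up. It stands right of the central display, which begins at x = 0.4 m and grows taller to the back: carry the lid along its front, 0.25 m up. It is narrower than the lid, so the lid overhangs 8 mm at each long side and the fingertips pass beside it. The lid may lie either way round.
- mist_bottle: Small sage green bottle with a pale cap, 72 x 27 x 26 mm, lying loose inside the case, hidden by the lid at first. Stays in the case.
- soap_box: Pale peach soap carton, 56 x 78 x 26 mm, loose, bystander. Origin: centre of underside.
- round_tin: Round pink floral tin, diameter 74, 32 mm high, loose, bystander. Origin: centre of underside.
- balm_box: Green square carton, 50 x 50 x 22 mm, loose, bystander. Origin: centre of underside.
There are look-alikes about, which are no part of the job. Several things have the shape of the case_lid; the one meant has the colours described above.

How it is judged:
On the way, in this order (a step that is already met when the one before it is completed fails the run):
1. the lid's front end is raised over the lip while the lid is still home (z of lid_front in the frame of gift_case above 0.0455 m and x of case_lid in the frame of gift_case above -0.02 m), for 0.05 s.
2. the lid is drawn about half way out (55 to 95 mm) and let go, resting in the grooves (x of case_lid in the frame of gift_case between -0.095 and -0.055 m and z of case_lid in the frame of gift_case below 0.06 m and contact force between the fingers and case_lid below 0.05 N and linear speed of case_lid below 0.02 m/s), for 0.3 s.
3. the lid, held by its long sides and not by the pull, is lifted off the case (height (world z) of case_lid above 0.085 m and contact force between the fingers and case_lid above 0.5 N and (z of the grasp point in the frame of case_lid below 0.019 m or x of the grasp point in the frame of case_lid above -0.052 m)), for 0.1 s.
At the end, for the whole second after the job is handed in: The lid lies flat (within 0.06 rad), pull upward and at rest on the plinth's top, its centre within 20 mm along and 12 mm across of the plinth's centre, square to it within 0.15 rad (either way round); the case stands upright within 30 mm of where it stood, with the bottle inside (x of case_lid in the frame of plinth between -0.02 and 0.02 m and y of case_lid in the frame of plinth between -0.012 and 0.012 m and angle between the x axis of case_lid and the x axis of plinth, either way round below 0.15 rad and angle between case_lid's own z axis and vertical below 0.06 rad and z of case_lid in the frame of plinth between 0.02 and 0.028 m and linear speed of case_lid below 0.02 m/s and distance of gift_case from where it was at the start of the episode below 0.03 m and angle between gift_case's own z axis and vertical below 0.05 rad and z of mist_bottle in the frame of gift_case between -0.01 and 0.03 m and x of mist_bottle in the frame of gift_case between -0.08 and 0.08 m and y of mist_bottle in the frame of gift_case between -0.035 and 0.035 m); the robot touches nothing.
It fails at once if the gift case is shoved more than 40 mm or tipped (distance of gift_case from where it was at the start of the episode above 0.04 m or angle between gift_case's own z axis and vertical above 0.2 rad).
It fails at once if the lid is dropped (falls free faster than 0.6 m/s, about 2 cm) (linear speed of case_lid above 0.6 m/s and contact force between the fingers and case_lid below 0.05 N).
It fails at once if the soap box, tin or balm box is moved more than 30 mm (distance of any of soap_box, round_tin, balm_box from where it was at the start of the episode above 0.03 m).
It also fails if it takes over 61 s, if anything falls off the work surface, if the arm or the gripper's body presses on something with over 40 N, if the wrist force passes 120 N, or if a joint passes its speed limit or range.

## Working session

There is one attempt and no reset: what is moved stays moved. The work goes in short steps, Python scripts to look and compute and a shell command to move; the robot and the scene stay as the last step left them, time stands still between calls to the robot, and variables do not carry over. Pictures are saved under pics/ and viewed, and the job is handed in when it is done.

```bash
ls; mkdir -p pics
python3 - <<'E'
from plant import *
import cv2
s=state(); print(s)
for n in("scene","top","wrist"):
    f=grab_frame(n); cv2.imwrite(f"pics/{n}0.png",f[:,:,::-1]); print(n,camera_model(n))
E
```

```text
pics
{'time': 0.0, 'joint_pos': array([ 1.17198847e+00,  5.33646547e-02,  1.61432654e+00, -2.65327961e-05,
        1.47602416e+00, -1.18994890e-01]), 'joint_vel': array([-0.00143076,  0.00102567,  0.00192619,  0.00119758,  0.00078036,
        0.00065347]), 'joint_efforts': array([-8.61893859e-04, -3.93669641e+01, -3.70189011e+01, -1.03539110e-04,
        7.03986967e-03, -1.42565443e-05]), 'tool_pos': array([0.17237507, 0.60012597, 0.24703873]), 'tool_rot': array([-2.58961099e-04,  1.39449177e-01,  9.90228661e-01, -1.02936203e-03]), 'contact_force': array([-0.08733568,  0.80514916,  0.37296562]), 'ft_torque': array([-0.02252699,  0.03157199, -0.00270807]), 'gripper_width': 1.0006676916335595}
scene {'camera_matrix': array([[617.7185721 ,   0.        , 318.68645104],
       [  0.        , 617.7185721 , 235.80054896],
       [  0.        ,   0.        ,   1.        ]]), 'rvec': array([ 0.84049129, -2.55009969,  1.05188755]), 'tvec': array([0.42804725, 0.3421393 , 1.36875561])}
top {'camera_matrix': array([[457.8361688 ,   0.        , 316.90557536],
       [  0.        , 457.8361688 , 237.18293776],
       [  0.        ,   0.        ,   1.        ]]), 'rvec': array([ 2.14275851, -2.14420758,  0.1997069 ]), 'tvec': array([-0.07801183,  0.57785725,  1.22493433])}
wrist {'camera_matrix': array([[371.64829954,   0.        , 322.22230461],
       [  0.        , 371.64829954, 240.57539311],
       [  0.        ,   0.        ,   1.        ]]), 'mount': array([[ 9.37650146e-04, -9.59492858e-01, -2.81731390e-01,
         7.16354046e-02],
       [ 9.99999291e-01,  1.10640768e-03, -4.39925382e-04,
        -6.02126070e-04],
       [ 7.33815037e-04, -2.81730778e-01,  9.59493215e-01,
        -1.26087544e-01],
       [ 0.00000000e+00,  0.00000000e+00,  0.00000000e+00,
         1.00000000e+00]])}
```

View pics/scene0.png

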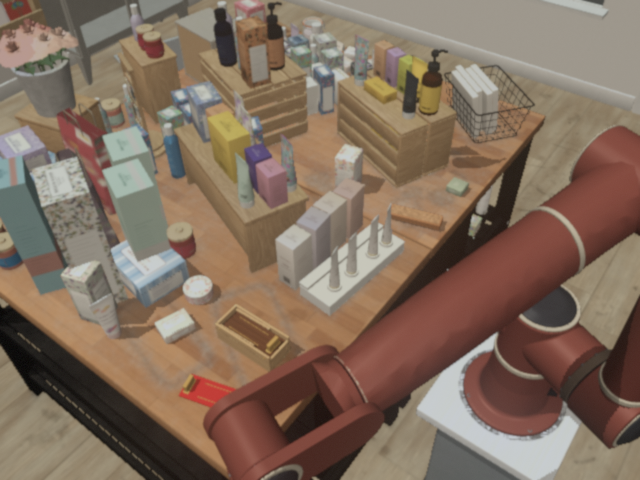

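View pics/top0.png

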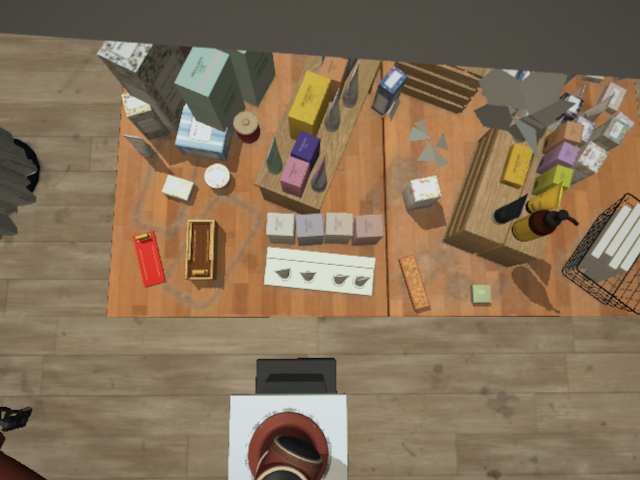

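View pics/wrist0.png

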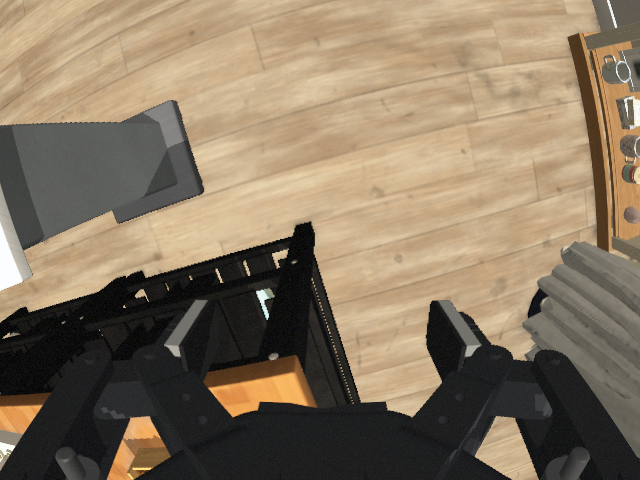

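The top view shows the pale case with the dark lid at about (201,250). The red lid-shaped look-alike is at (148,259), the plinth at about (414,283), and the balm box at (481,294). The soap box is at (178,188) and the tin at (217,177). Next I'll enlarge this area and run the detectors.

```bash
cat > h.py <<'E'
from plant import *
import numpy as np, cv2
from scipy.spatial.transform import Rotation as R
def cam(n):
    m=camera_model(n); Rm,_=cv2.Rodrigues(np.array(m['rvec'])); return m['camera_matrix'],Rm,np.array(m['tvec'])
def ray(n,px):
    K,Rm,t=cam(n); d=Rm.T@np.linalg.inv(K)@np.array([px[0],px[1],1.]); return -Rm.T@t,d
def at_z(n,px,z):
    c,d=ray(n,px); return c+d*(z-c[2])/d[2]
def proj(n,P):
    K,Rm,t=cam(n); p=(K@(Rm@np.atleast_2d(P).T+t[:,None])).T; return p[:,:2]/p[:,2:]
def tool():
    s=state(); q=s['tool_rot']; return s['tool_pos'],R.from_quat([q[1],q[2],q[3],q[0]]),s
def wproj(P,tp,rt):
    m=camera_model('wrist'); M=m['mount']; K=m['camera_matrix']
    pt=rt.inv().apply(np.atleast_2d(P)-tp); pc=(pt-M[:3,3])@M[:3,:3]
    th=np.arctan2(np.hypot(pc[:,0],pc[:,1]),pc[:,2]); ph=np.arctan2(pc[:,1],pc[:,0])
    return np.c_[K[0,2]+K[0,0]*th*np.cos(ph),K[1,2]+K[0,0]*th*np.sin(ph)]
def wray_z(px,z,tp,rt):
    m=camera_model('wrist'); M=m['mount']; K=m['camera_matrix']
    v=(np.array(px)-K[:2,2])/K[0,0]; th=np.hypot(*v); d=np.r_[np.sin(th)*v/max(th,1e-9),np.cos(th)]
    o=rt.apply(M[:3,3])+tp; d=rt.apply(M[:3,:3]@d); return o+d*(z-o[2])/d[2]
E
python3 - <<'E'
from h import *
f=grab_frame("top")
a=cv2.resize(f[170:300,110:250],None,fx=4,fy=4,interpolation=cv2.INTER_CUBIC)
b=cv2.resize(f[220:320,380:500],None,fx=2,fy=2,interpolation=cv2.INTER_CUBIC)
a[-200:,-240:]=b
cv2.imwrite("pics/topcrop.png",a[:,:,::-1])
grab_frame("scene")
z={'gift_case':0.0,'case_lip':.046,'groove_roof':.052,'case_lid':.04,'lid_pull':.056,'lid_front':.04,'plinth':0,'soap_box':0,'round_tin':0,'balm_box':0}
for c in("top","scene"):
  for t,h in z.items():
    for r in landmark_of(c,t)[:3]: print(c,t,round(r['conf'],2),np.round(r['pixel'],1),np.round(at_z(c,r['pixel'],h),4))
print(state()['time'])
E
```

```text
top gift_case 0.78 [201.6 253.1] [0.5395 0.2506 0.    ]
top case_lip 0.82 [198.6 275.1] [0.4728 0.2456 0.046 ]
top groove_roof 0.6 [199.3 258.2] [0.5186 0.2442 0.052 ]
top case_lid 0.7 [147.1 259.3] [0.517  0.3902 0.04  ]
top case_lid 0.58 [199.5 251.2] [0.5396 0.2472 0.04  ]
top lid_pull 0.68 [141.  237.1] [0.5764 0.4049 0.056 ]
top lid_pull 0.58 [199.9 271.4] [0.482  0.2401 0.056 ]
top lid_front 0.74 [202.6 274.1] [0.476  0.2362 0.04  ]
top lid_front 0.6 [142.  232.1] [0.5932 0.4088 0.04  ]
top soap_box 0.86 [180.1 186.8] [0.7352 0.3209 0.    ]
top round_tin 0.57 [217.7 179. ] [0.7592 0.212  0.    ]
top balm_box 0.65 [476.  295.3] [ 0.4185 -0.5324  0.    ]
scene gift_case 0.71 [255.5 343.5] [0.5416 0.2418 0.    ]
scene gift_case 0.48 [266.6 337. ] [0.5325 0.2118 0.    ]
scene case_lip 0.8 [279.3 350.2] [0.4613 0.246  0.046 ]
scene case_lip 0.47 [254.4 336.1] [0.5325 0.2499 0.046 ]
scene groove_roof 0.91 [265.2 338. ] [0.5057 0.2422 0.052 ]
scene case_lid 0.89 [212.4 392.3] [0.5117 0.4122 0.04  ]
scene case_lid 0.79 [254.6 336.3] [0.5351 0.2471 0.04  ]
scene lid_pull 0.93 [189.6 383.5] [0.5578 0.4315 0.056 ]
scene lid_pull 0.7 [273.  337.9] [0.4894 0.2335 0.056 ]
scene lid_front 0.96 [273.2 350.2] [0.4754 0.2512 0.04  ]
scene lid_front 0.86 [186.2 385.8] [0.5689 0.4345 0.04  ]
scene plinth 0.56 [411.8 220.8] [ 0.4593 -0.3409  0.    ]
scene soap_box 0.82 [180.3 328.9] [0.7178 0.3177 0.    ]
scene soap_box 0.7 [276.5 349.1] [ 0.4911  0.2246 -0.    ]
scene round_tin 0.65 [201.9 291.3] [0.7594 0.2009 0.    ]
scene balm_box 0.87 [453.2 186.9] [ 0.4349 -0.5418  0.    ]
1.25
```

View pics/topcrop.png

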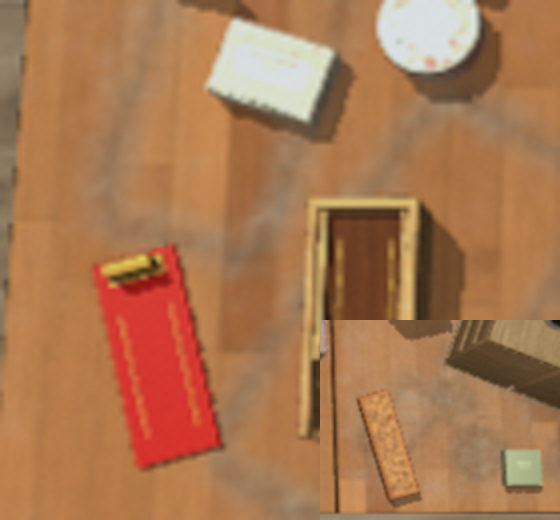

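Two things have the lid's shape: the red one at (148,259), lying on the table, and the dark brown one in the pale case at (201,250). The task asks for the dark lid in the case. I'll confirm that in an enlarged crop and measure the case and plinth outlines.

Run:
```python
from h import *
f=grab_frame("top")
a=cv2.resize(f[210:290,170:230],None,fx=7,fy=7,interpolation=cv2.INTER_CUBIC)
b=cv2.resize(f[245:320,390:435],None,fx=7,fy=7,interpolation=cv2.INTER_CUBIC)
im=np.zeros((560,735,3),np.uint8); im[:560,:420]=a; im[:525,420:]=b
for (t,z) in(("gift_case",.058),("plinth",.024),("case_lid",.045)):
    for r in silhouettes("top",t)[:2]:
        m=r['mask'].astype(np.uint8); c=max(cv2.findContours(m,0,1)[0],key=cv2.contourArea)
        P=np.array([at_z("top",p[0],z)[:2] for p in c]).astype(np.float32)
        rc=cv2.minAreaRect(P*1000); print(t,r['conf'],r['bbox'],rc, np.round(cv2.boxPoints(rc)).tolist())
cv2.imwrite("pics/c2.png",im[:,:,::-1])
```

```text
gift_case 0.7 [185.9, 222.7, 217.3, 283.5] ((541.2742919921875, 239.1332550048828), (165.96759033203125, 85.93922424316406), 0.22245362401008606) [[458.0, 282.0], [458.0, 196.0], [624.0, 196.0], [624.0, 282.0]]
plinth 0.66 [397.9, 255.3, 430.6, 311.3] ((455.1849670410156, -347.6295166015625), (152.69056701660156, 49.27468490600586), 14.209635734558105) [[375.0, -342.0], [387.0, -390.0], [535.0, -353.0], [523.0, -305.0]]
case_lid 0.9 [132.1, 234.1, 163.9, 288.3] ((518.220703125, 385.6934814453125), (146.74795532226562, 60.17826843261719), 15.197477340698242) [[440.0, 395.0], [455.0, 337.0], [597.0, 376.0], [581.0, 434.0]]
case_lid 0.83 [187.2, 222.6, 212.3, 280.7] ((543.3570556640625, 246.12025451660156), (151.24691772460938, 57.541778564453125), 2.0731351375579834) [[467.0, 272.0], [469.0, 215.0], [620.0, 220.0], [618.0, 278.0]]
```

View pics/c2.png

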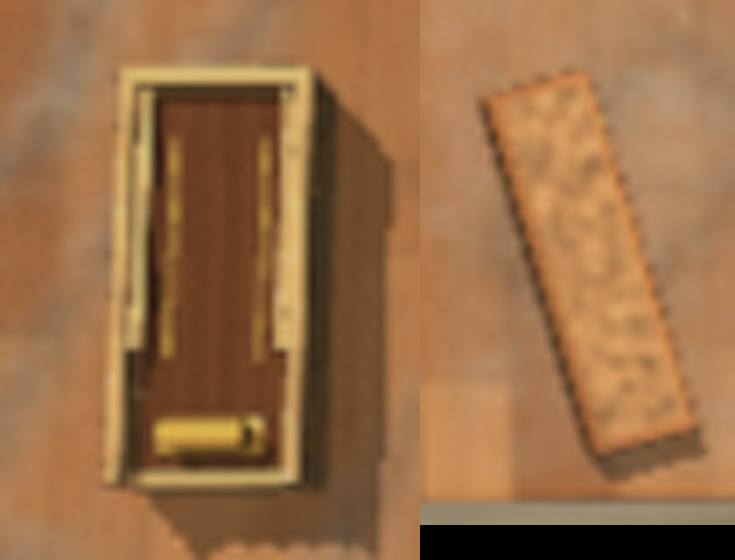

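The crop confirms the dark lid in the pale case. Its brass pull, at crop (210,436), is at the robot end, and the stop lip is just below it.

Run:
```python
from h import *
g=lambda u,v,ox,oy:((u+.5)/7-.5+ox,(v+.5)/7-.5+oy)
def show(n,pts,z,ox,oy):
    P=np.array([at_z("top",g(u,v,ox,oy),z)[:2] for u,v in pts]); print(n,np.round(P,4).tolist(),P.mean(0).round(4)); return P
show("case",[(122,66),(315,66),(300,488),(106,488)],.058,170,210)
show("pull",[(156,420),(243,415),(243,450),(156,455)],.067,170,210)
show("stripeL",[(176,137),(168,358)],.045,170,210)
show("stripeR",[(267,137),(259,358)],.045,170,210)
P=show("plinth",[(486-420,102),(588-420,72),(693-420,425),(602-420,455)],.024,390,245)
print(np.linalg.norm(P-np.roll(P,1,0),axis=1))
print(np.degrees(np.arctan2(*(P[0]-P[3])[::-1])),np.degrees(np.arctan2(*(P[1]-P[2])[::-1])))
print(ray("top",(0,0))[0],ray("scene",(0,0))[0])
p,r,s=tool(); print(r.as_matrix().round(3))
```

```text
case [[0.6269, 0.281], [0.6271, 0.205], [0.4604, 0.2051], [0.4604, 0.2797]] [0.5437 0.2427]
pull [[0.4859, 0.2593], [0.4878, 0.2261], [0.4743, 0.2255], [0.4724, 0.2588]] [0.4801 0.2424]
stripeL [[0.6008, 0.2618], [0.5125, 0.2612]] [0.5566 0.2615]
stripeR [[0.6009, 0.2258], [0.5125, 0.2256]] [0.5567 0.2257]
plinth [[0.5193, -0.3107], [0.5315, -0.3525], [0.3902, -0.3891], [0.3785, -0.3523]] [ 0.4549 -0.3512]
[0.14682959 0.04354248 0.14597393 0.03858156]
16.47842213754694 14.527792174944771
[ 0.36693731 -0.05349653  1.30497667] [-0.1108979   0.82808147  1.21480797]
[[-0.961  0.276  0.   ]
 [ 0.276  0.961  0.   ]
 [-0.     0.    -1.   ]]
```

```bash
cat >> h.py <<'E'
DOWN=R.from_matrix(np.array([[0,1,0],[1,0,0],[0,0,-1.]]))  # tool y=+x world
import math
def plan(P,rot,g,n=None,p0=None,r0=None):
    p,r,s=tool()
    if p0 is not None:p=np.array(p0)
    if r0 is not None:r=r0
    P=np.array(P); need=max(np.linalg.norm(P-p,np.inf)/.03*1.0,np.abs((r.inv()*rot).as_rotvec()).max()/math.radians(5))
    n=n or math.ceil(np.linalg.norm(P-p)/.03 if np.linalg.norm(P-p)/.03>need else need)
    n=max(n,1)
    for i in range(n):
        d=r.inv().apply((P-p)/(n-i))/.03; a=(r.inv()*rot).as_rotvec()/(n-i)/math.radians(5)
        d=np.clip(d.round(2),-1,1); a=np.clip(a.round(2),-1,1)
        print('{"angular":%s,"delta_pos":%s,"gripper":%s},'%((a+0).tolist(),(d+0).tolist(),g))
        p=p+r.apply(d*.03); r=r*R.from_rotvec(a*math.radians(5))
    print("end",p.round(4),np.degrees((rot.inv()*r).as_rotvec()).round(2),"rows",n); return p,r
E
python3 - <<'E'
from h import *
plan([.485,.2425,.22],DOWN,1,n=18)
E
```

```text
{"angular":[0.0, 0.0, 0.82],"delta_pos":[-0.74, -0.48, 0.05],"gripper":1},
{"angular":[0.0, 0.0, 0.82],"delta_pos":[-0.77, -0.42, 0.05],"gripper":1},
{"angular":[0.0, 0.0, 0.82],"delta_pos":[-0.8, -0.37, 0.05],"gripper":1},
{"angular":[0.0, 0.0, 0.82],"delta_pos":[-0.82, -0.31, 0.05],"gripper":1},
{"angular":[0.0, 0.0, 0.82],"delta_pos":[-0.84, -0.25, 0.05],"gripper":1},
{"angular":[0.0, 0.0, 0.82],"delta_pos":[-0.86, -0.19, 0.05],"gripper":1},
{"angular":[0.0, 0.0, 0.82],"delta_pos":[-0.87, -0.13, 0.05],"gripper":1},
{"angular":[0.0, 0.0, 0.82],"delta_pos":[-0.88, -0.06, 0.05],"gripper":1},
{"angular":[0.0, 0.0, 0.82],"delta_pos":[-0.88, 0.0, 0.05],"gripper":1},
{"angular":[0.0, 0.0, 0.82],"delta_pos":[-0.88, 0.06, 0.05],"gripper":1},
{"angular":[0.0, 0.0, 0.82],"delta_pos":[-0.87, 0.13, 0.06],"gripper":1},
{"angular":[0.0, 0.0, 0.82],"delta_pos":[-0.86, 0.19, 0.05],"gripper":1},
{"angular":[0.0, 0.0, 0.83],"delta_pos":[-0.85, 0.25, 0.06],"gripper":1},
{"angular":[0.0, 0.0, 0.82],"delta_pos":[-0.82, 0.31, 0.05],"gripper":1},
{"angular":[0.0, 0.0, 0.83],"delta_pos":[-0.8, 0.36, 0.06],"gripper":1},
{"angular":[0.0, 0.0, 0.82],"delta_pos":[-0.77, 0.42, 0.05],"gripper":1},
{"angular":[0.0, 0.0, 0.83],"delta_pos":[-0.74, 0.48, 0.06],"gripper":1},
{"angular":[0.0, 0.0, 0.82],"delta_pos":[-0.71, 0.53, 0.05],"gripper":1},
end [0.485  0.2424 0.2201] [-0.    0.   -0.01] rows 18
```

```bash
python3 -m crank '[{"angular":[0,0,0.82],"delta_pos":[-0.74,-0.48,0.05],"gripper":0.6},{"angular":[0,0,0.82],"delta_pos":[-0.77,-0.42,0.05],"gripper":0.6},{"angular":[0,0,0.82],"delta_pos":[-0.8,-0.37,0.05],"gripper":0.6},{"angular":[0,0,0.82],"delta_pos":[-0.82,-0.31,0.05],"gripper":0.6},{"angular":[0,0,0.82],"delta_pos":[-0.84,-0.25,0.05],"gripper":0.6},{"angular":[0,0,0.82],"delta_pos":[-0.86,-0.19,0.05],"gripper":0.6},{"angular":[0,0,0.82],"delta_pos":[-0.87,-0.13,0.05],"gripper":0.6},{"angular":[0,0,0.82],"delta_pos":[-0.88,-0.06,0.05],"gripper":0.6},{"angular":[0,0,0.82],"delta_pos":[-0.88,0,0.05],"gripper":0.6}]'
python3 -m crank '[{"angular":[0,0,0.82],"delta_pos":[-0.88,0.06,0.05],"gripper":0.4},{"angular":[0,0,0.82],"delta_pos":[-0.87,0.13,0.06],"gripper":0.4},{"angular":[0,0,0.82],"delta_pos":[-0.86,0.19,0.05],"gripper":0.4},{"angular":[0,0,0.83],"delta_pos":[-0.85,0.25,0.06],"gripper":0.4},{"angular":[0,0,0.82],"delta_pos":[-0.82,0.31,0.05],"gripper":0.4},{"angular":[0,0,0.83],"delta_pos":[-0.8,0.36,0.06],"gripper":0.4},{"angular":[0,0,0.82],"delta_pos":[-0.77,0.42,0.05],"gripper":0.4},{"angular":[0,0,0.83],"delta_pos":[-0.74,0.48,0.06],"gripper":0.4},{"angular":[0,0,0.82],"delta_pos":[-0.71,0.53,0.05],"gripper":0.4},{"angular":[0,0,0],"delta_pos":[0,0,0],"gripper":0.4}]'
python3 - <<'E'
from h import *
tp,rt,s=tool(); f=grab_frame("wrist"); cv2.imwrite("pics/w1.png",f[:,:,::-1]); print(tp,rt.as_matrix().round(3),s['gripper_width'],s['time'],s['joint_pos'])
print(wproj([[.4807,.2427,.056],[.4807,.2257,.067],[.4807,.2597,.067],[.4617,.205,.058],[.6267,.2804,.058]],tp,rt).round(1))
E
```

```text
time: 2.58
tool_pos: [0.3291, 0.4209, 0.2349]
tool_rot: [0.0, 0.447, 0.895, 0.0]
contact_force: [-0.0, -0.7, -0.0]
gripper_width: 0.604
time: 3.82
tool_pos: [0.4857, 0.2415, 0.22]
tool_rot: [-0.0, 0.708, 0.707, -0.0]
contact_force: [-0.3, 0.4, -0.7]
gripper_width: 0.401
[0.48566658 0.2414791  0.22003999] [[ 0.002  1.    -0.   ]
 [ 1.    -0.002 -0.   ]
 [-0.    -0.    -1.   ]] 0.4014154981944369 3.825 [ 3.24180659e-01 -1.26179023e-01  1.83460415e+00  1.87111004e-06
  1.43337765e+00  3.25822440e-01]
[[316.3 221.9]
 [316.2 246.2]
 [316.  203.7]
 [293.6 266.9]
 [491.5 179.9]]
```

View pics/w1.png

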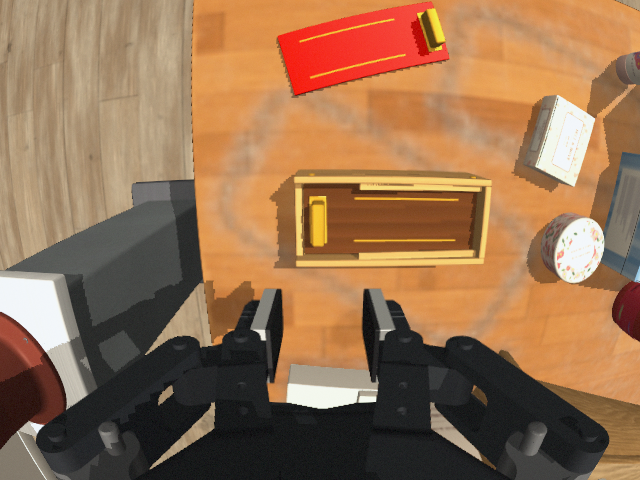

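The wrist view agrees with the top-view estimate: case outer corners at about (295,267) and (491,180), and pull at about (318,221). Descending onto the pull.

```bash
python3 -m crank '[{"angular":[0,0,0.02],"delta_pos":[0.03,-0.12,1],"gripper":0.4},{"angular":[0,0,0],"delta_pos":[0,0,1],"gripper":0.4},{"angular":[0,0,0],"delta_pos":[0,0,1],"gripper":0.4},{"angular":[0,0,0],"delta_pos":[0,0,1],"gripper":0.4},{"angular":[0,0,0],"delta_pos":[0,0,0],"gripper":0.4}]'
python3 - <<'E'
from h import *
tp,rt,s=tool(); f=grab_frame("wrist"); cv2.imwrite("pics/w2.png",f[:,:,::-1]); print(tp,s['time'],np.degrees((DOWN.inv()*rt).as_rotvec()))
print(wproj([[.482,.2427,.056],[.482,.2257,.067],[.482,.2597,.067],[.4617,.205,.058],[.6267,.2804,.058]],tp,rt).round(1))
E
```

```text
time: 4.5
tool_pos: [0.4787, 0.2434, 0.0974]
tool_rot: [-0.001, 0.707, 0.707, -0.003]
contact_force: [-0.2, 0.5, 1.2]
gripper_width: 0.399
[0.47871433 0.24344152 0.09742751] 4.5 [ 0.33445095 -0.09657001 -0.01861507]
[[329.8 284.5]
 [329.7 325.8]
 [330.4 259.2]
 [290.6 350.8]
 [591.3 215.8]]
```

View pics/w2.png

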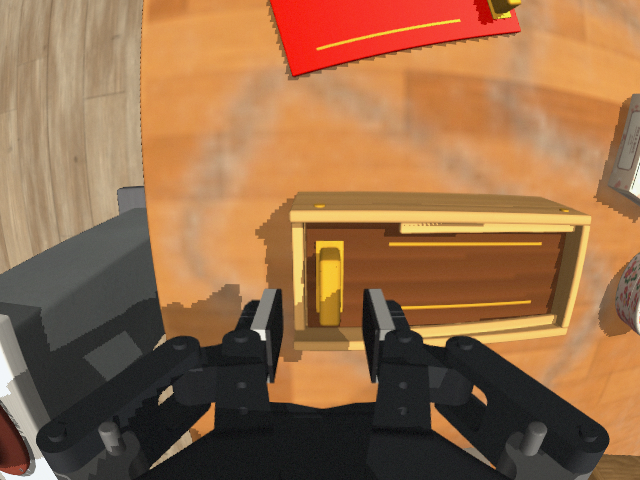

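```bash
python3 -m crank '[{"angular":[0,0,0],"delta_pos":[0,0.11,0.5],"gripper":0.4},{"angular":[0,0,0],"delta_pos":[0,0,0.4],"gripper":0.4},{"angular":[0,0,0],"delta_pos":[0,0,0],"gripper":0.4}]'
python3 - <<'E'
from h import *
tp,rt,s=tool(); f=grab_frame("wrist"); cv2.imwrite("pics/w3.png",f[:,:,::-1]); print(tp,s['time'],s['contact_force'],np.degrees((DOWN.inv()*rt).as_rotvec()))
print(wproj([[.482,.2427,.056],[.482,.2257,.067],[.482,.2597,.067],[.4617,.205,.058],[.6267,.2804,.058]],tp,rt).round(1))
E
```

```text
time: 4.92
tool_pos: [0.4839, 0.2431, 0.0719]
tool_rot: [-0.001, 0.708, 0.707, -0.001]
contact_force: [-0.4, -0.1, -0.2]
gripper_width: 0.399
[0.48389702 0.24308068 0.07187782] 4.925 [-0.36810768 -0.05118624 -0.20324607] [ 0.1288141  -0.0417145   0.08175371]
[[318.2 307.4]
 [318.1 354.8]
 [317.7 280.5]
 [275.3 379.5]
 [613.4 226. ]]
```

View pics/w3.png

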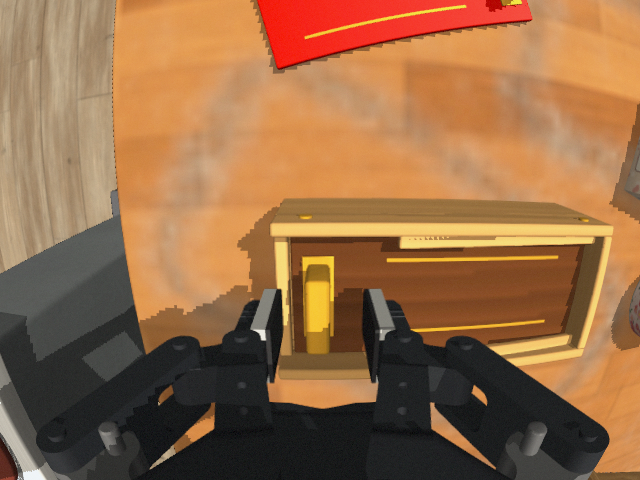

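```bash
python3 -m crank '[{"angular":[0,0,0],"delta_pos":[-0.01,-0.05,0.17],"gripper":0.4},{"angular":[0,0,0],"delta_pos":[0,0,0],"gripper":0.25},{"angular":[0,0,0],"delta_pos":[0,0,0],"gripper":0},{"angular":[0,0,0],"delta_pos":[0,0,0],"gripper":0},{"angular":[0,0,0],"delta_pos":[0,0,0],"gripper":0},{"angular":[0,0,0],"delta_pos":[0,0,0],"gripper":0}]'
python3 - <<'E'
from h import *
tp,rt,s=tool(); f=grab_frame("wrist"); cv2.imwrite("pics/w4.png",f[:,:,::-1]); print(tp,s['time'],s['contact_force'],np.degrees((DOWN.inv()*rt).as_rotvec()))
print(wproj([[.482,.2427,.056],[.482,.2257,.067],[.482,.2597,.067],[.4617,.205,.058],[.6267,.2804,.058]],tp,rt).round(1))
E
```

```text
time: 5.72
tool_pos: [0.4834, 0.2431, 0.0683]
tool_rot: [0.0, 0.708, 0.707, 0.0]
contact_force: [-1.0, 0.1, 2.3]
gripper_width: 0.091
[0.48339321 0.24314332 0.06830244] 5.725 [-1.03016401  0.11608405  2.26968702] [-0.02691388  0.00877607  0.07863805]
[[319.2 311.4]
 [319.2 359.8]
 [318.9 284.4]
 [275.5 384.4]
 [618.  227.8]]
```

View pics/w4.png

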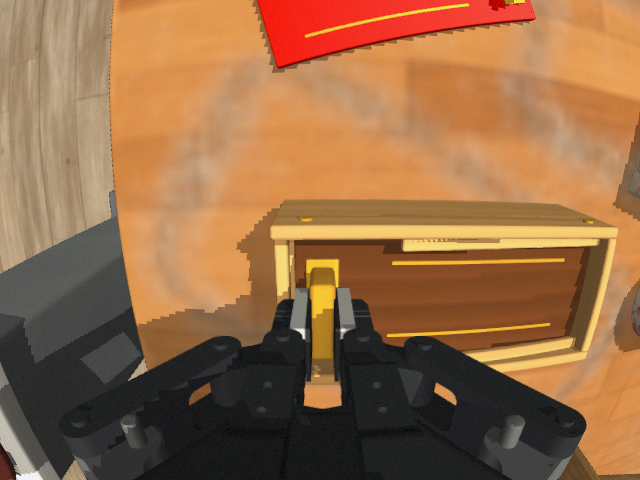

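Gripped: opening 0.09, and the image shows the pads on both sides of the pull. Raising the front about the lid's back edge by roughly 0.053 rad.

```bash
python3 -m crank '[{"angular":[0.2,0,0],"delta_pos":[0,0.016,-0.08],"gripper":0},{"angular":[0.2,0,0],"delta_pos":[0,0.015,-0.08],"gripper":0},{"angular":[0.21,0,0],"delta_pos":[0,0.01,-0.085],"gripper":0},{"angular":[0,0,0],"delta_pos":[0,0,0],"gripper":0},{"angular":[0,0,0],"delta_pos":[0,0,0],"gripper":0}]'
python3 - <<'E'
from h import *
tp,rt,s=tool(); f=grab_frame("wrist"); cv2.imwrite("pics/w5.png",f[:,:,::-1]); print(tp,s['time'],s['contact_force'],s['ft_torque'],s['gripper_width'],np.degrees((DOWN.inv()*rt).as_rotvec()))
E
```

```text
time: 6.4
tool_pos: [0.4848, 0.243, 0.0753]
tool_rot: [-0.019, 0.707, 0.706, -0.019]
contact_force: [1.1, 0.1, -0.1]
gripper_width: 0.098
[0.48476527 0.24301876 0.07528051] 6.4 [ 1.08220389  0.05906391 -0.1335768 ] [ 0.04942311 -0.14796287 -0.05355028] 0.0982415002766879 [3.02218407e+00 3.01831867e-03 8.67949394e-02]
```

View pics/w5.png

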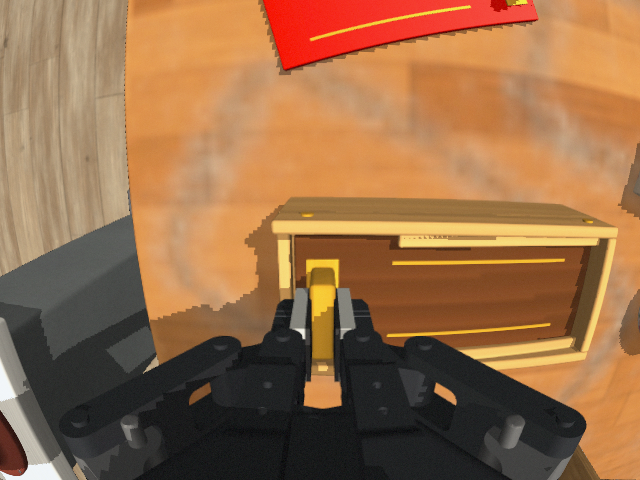

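```bash
python3 -m crank '[{"angular":[0,0,0],"delta_pos":[0,-0.3,0],"gripper":0},{"angular":[0,0,0],"delta_pos":[0,-0.3,0],"gripper":0},{"angular":[0,0,0],"delta_pos":[0,0,0],"gripper":0}]'
python3 - <<'E'
from h import *
tp,rt,s=tool(); f=grab_frame("wrist"); cv2.imwrite("pics/w6.png",f[:,:,::-1]); print(tp,s['time'],s['contact_force'],s['ft_torque'],s['gripper_width'],np.degrees((DOWN.inv()*rt).as_rotvec()))
print(wproj([[.4617,.205,.058],[.6267,.2804,.058]],tp,rt).round(1))
E
```

```text
time: 6.82
tool_pos: [0.4654, 0.243, 0.076]
tool_rot: [-0.019, 0.707, 0.707, -0.019]
contact_force: [0.4, -0.1, -1.3]
gripper_width: 0.103
[0.46535034 0.24303083 0.07595417] 6.825 [ 0.35489191 -0.14154666 -1.28576486] [0.01277739 0.03386582 0.02599572] 0.10252247218672467 [ 3.10519574 -0.014625    0.05045698]
[[317.  374.8]
 [642.4 228.9]]
```

View pics/w6.png

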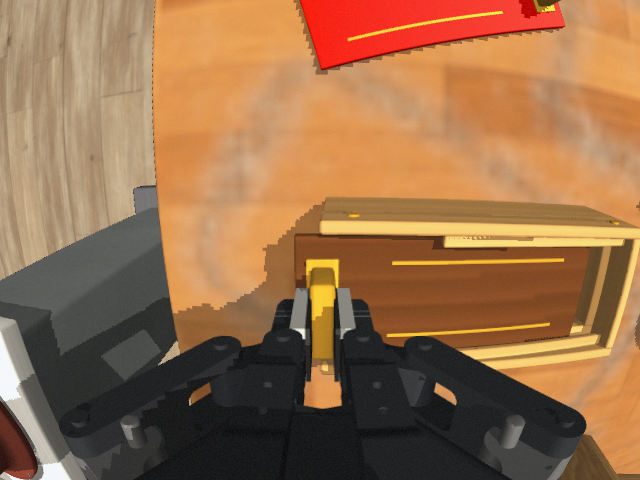

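The lid is over the lip: its front edge at (295,260) is ahead of the case, and the case hasn't moved. Drawing it further.

```bash
python3 -m crank '[{"angular":[0,0,0],"delta_pos":[0,-0.4,0],"gripper":0},{"angular":[0,0,0],"delta_pos":[0,-0.4,0],"gripper":0},{"angular":[0,0,0],"delta_pos":[0,-0.4,0],"gripper":0},{"angular":[0,0,0],"delta_pos":[0,-0.4,0],"gripper":0},{"angular":[0,0,0],"delta_pos":[0,-0.27,0],"gripper":0},{"angular":[0,0,0],"delta_pos":[0,0,0],"gripper":0}]'
python3 - <<'E'
from h import *
tp,rt,s=tool(); f=grab_frame("wrist"); cv2.imwrite("pics/w7.png",f[:,:,::-1]); print(tp,s['time'],s['contact_force'],s['ft_torque'],s['gripper_width'],np.degrees((DOWN.inv()*rt).as_rotvec()))
print(wproj([[.4617,.205,.058],[.6267,.2804,.058]],tp,rt).round(1))
E
```

```text
time: 7.62
tool_pos: [0.41, 0.2432, 0.0793]
tool_rot: [-0.019, 0.707, 0.707, -0.019]
contact_force: [-0.4, 0.8, -0.6]
gripper_width: 0.095
[0.41002963 0.24319937 0.07931001] 7.625 [-0.39926937  0.7667698  -0.55511355] [ 0.02980283 -0.02098283  0.01614989] 0.09532980991140011 [3.03683274 0.00490248 0.05506675]
[[430.1 370.9]
 [693.7 230.5]]
```

View pics/w7.png

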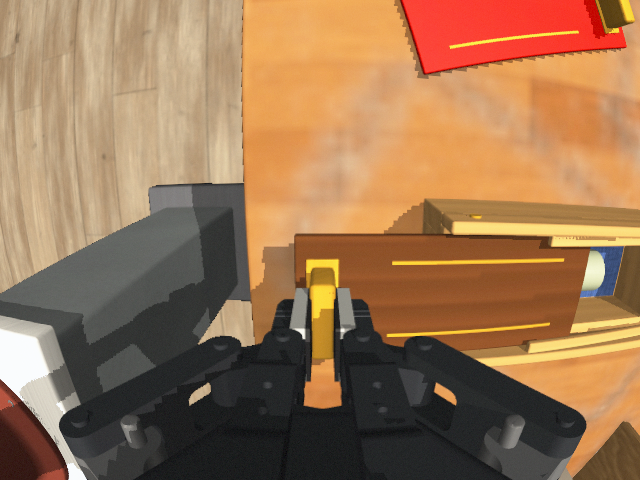

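```bash
python3 -m crank '[{"angular":[0.14,0,0],"delta_pos":[0,0,0.015],"gripper":0},{"angular":[0.14,0,0],"delta_pos":[0,0,0.015],"gripper":0},{"angular":[0,0,0],"delta_pos":[0,0,0],"gripper":0}]'
python3 -m crank '[{"angular":[0,0,0],"delta_pos":[0,0,0],"gripper":0.12},{"angular":[0,0,0],"delta_pos":[0,0,0],"gripper":0.2},{"angular":[0,0,0],"delta_pos":[0,0,0],"gripper":0.35},{"angular":[0,0,0],"delta_pos":[0,0,0],"gripper":0.35},{"angular":[0,0,0],"delta_pos":[0,0,0],"gripper":0.35},{"angular":[0,0,0],"delta_pos":[0,0,0],"gripper":0.35}]'
python3 - <<'E'
from h import *
tp,rt,s=tool(); f=grab_frame("wrist"); cv2.imwrite("pics/w8.png",f[:,:,::-1]); print(tp,s['time'],s['contact_force'],s['ft_torque'],s['gripper_width'],np.degrees((DOWN.inv()*rt).as_rotvec()))
print(wproj([[.4617,.205,.058],[.6267,.2804,.058]],tp,rt).round(1))
E
```

```text
time: 8.05
tool_pos: [0.4111, 0.2432, 0.0787]
tool_rot: [-0.028, 0.707, 0.706, -0.027]
contact_force: [-0.5, -1.2, 0.6]
gripper_width: 0.096
time: 8.8
tool_pos: [0.4105, 0.2432, 0.0784]
tool_rot: [-0.027, 0.707, 0.706, -0.027]
contact_force: [-0.5, -0.0, 0.5]
gripper_width: 0.353
[0.41049043 0.24315308 0.07838164] 8.8 [-0.47465337 -0.02667249  0.52077486] [-0.03936319  0.02538003 -0.00662003] 0.3528418091823175 [4.44884340e+00 3.02177474e-03 8.07904158e-02]
[[431.1 373.4]
 [700.8 233.1]]
```

View pics/w8.png

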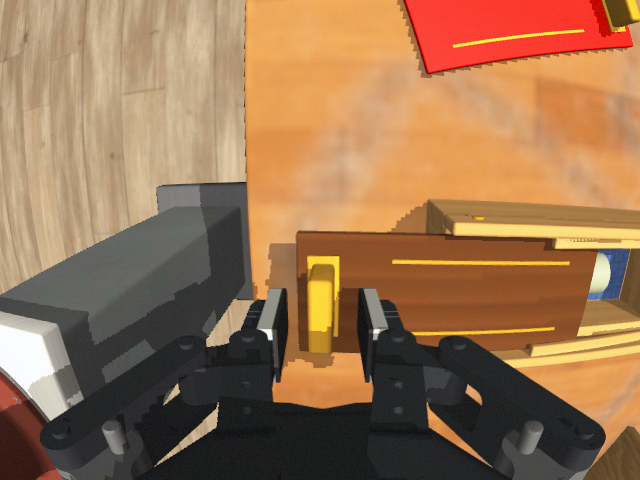

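The lid is released and resting half out: the fingers are clear of the pull and the bottle cap shows at (598,272). Next I retreat upward, turn 90°, and take the long sides.

```bash
python3 -m crank '[{"angular":[0,0,0],"delta_pos":[0,0,-0.6],"gripper":0.38},{"angular":[0,0,0],"delta_pos":[0,0,-1],"gripper":0.38},{"angular":[0,0,0],"delta_pos":[0,0,-1],"gripper":0.6},{"angular":[0,0,0],"delta_pos":[0,0,0],"gripper":0.9}]'
python3 - <<'E'
from h import *
A=R.from_matrix(np.array([[1,0,0],[0,-1,0],[0,0,-1.]]))
f=grab_frame("top"); a=cv2.resize(f[200:320,150:260],None,fx=5,fy=5,interpolation=cv2.INTER_CUBIC); cv2.imwrite("pics/t2.png",a[:,:,::-1])
print(tool()[0])
plan([.441,.243,.15],R.from_rotvec([0,.079,0])*A,1,n=19)
E
```

```text
time: 9.35
tool_pos: [0.419, 0.244, 0.1605]
tool_rot: [-0.026, 0.707, 0.706, -0.024]
contact_force: [0.1, -0.7, 0.7]
gripper_width: 0.787
[0.41774066 0.24356576 0.15837308]
{"angular":[0.0, 0.0, 0.95],"delta_pos":[0.0, 0.04, 0.01],"gripper":1},
{"angular":[0.0, 0.0, 0.95],"delta_pos":[0.0, 0.04, 0.01],"gripper":1},
{"angular":[0.0, 0.0, 0.95],"delta_pos":[0.01, 0.04, 0.01],"gripper":1},
{"angular":[0.0, 0.0, 0.95],"delta_pos":[0.01, 0.04, 0.01],"gripper":1},
{"angular":[0.0, 0.0, 0.95],"delta_pos":[0.01, 0.04, 0.01],"gripper":1},
{"angular":[0.0, 0.0, 0.95],"delta_pos":[0.02, 0.04, 0.01],"gripper":1},
{"angular":[0.0, 0.0, 0.94],"delta_pos":[0.02, 0.04, 0.01],"gripper":1},
{"angular":[0.0, -0.01, 0.95],"delta_pos":[0.02, 0.04, 0.01],"gripper":1},
{"angular":[0.0, 0.0, 0.94],"delta_pos":[0.02, 0.03, 0.01],"gripper":1},
{"angular":[0.0, -0.01, 0.95],"delta_pos":[0.03, 0.03, 0.01],"gripper":1},
{"angular":[0.0, -0.01, 0.94],"delta_pos":[0.03, 0.03, 0.01],"gripper":1},
{"angular":[0.0, 0.0, 0.95],"delta_pos":[0.03, 0.03, 0.01],"gripper":1},
{"angular":[0.0, -0.01, 0.94],"delta_pos":[0.04, 0.02, 0.01],"gripper":1},
{"angular":[0.0, 0.0, 0.95],"delta_pos":[0.04, 0.02, 0.02],"gripper":1},
{"angular":[0.0, -0.01, 0.94],"delta_pos":[0.04, 0.02, 0.01],"gripper":1},
{"angular":[0.0, 0.0, 0.95],"delta_pos":[0.04, 0.01, 0.02],"gripper":1},
{"angular":[0.0, -0.01, 0.94],"delta_pos":[0.04, 0.01, 0.01],"gripper":1},
{"angular":[0.01, -0.01, 0.95],"delta_pos":[0.04, 0.01, 0.02],"gripper":1},
{"angular":[0.01, 0.0, 0.94],"delta_pos":[0.04, 0.01, 0.01],"gripper":1},
end [0.4411 0.243  0.15  ] [ 0.02 -0.   -0.02] rows 19
```

View pics/t2.png

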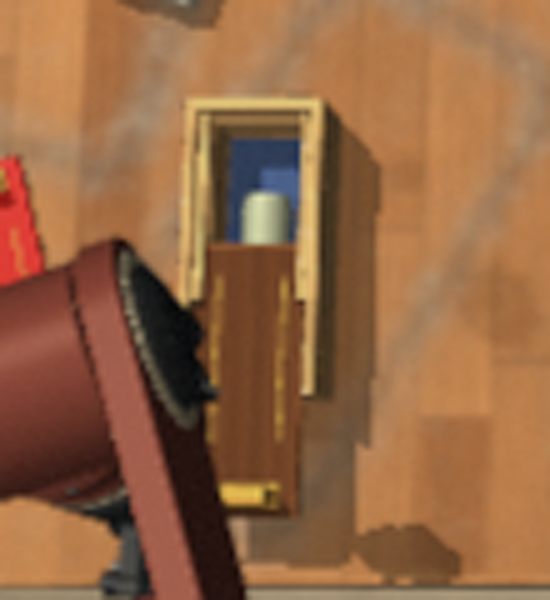

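The top view shows the lid half out and square, with its back edge at crop row ~245. The pull is at (250,494), and the bottle is inside the case. Turning 90°.

```bash
python3 -m crank '[{"angular":[0,0,0.95],"delta_pos":[0,0.04,0.01],"gripper":1},{"angular":[0,0,0.95],"delta_pos":[0,0.04,0.01],"gripper":1},{"angular":[0,0,0.95],"delta_pos":[0.01,0.04,0.01],"gripper":1},{"angular":[0,0,0.95],"delta_pos":[0.01,0.04,0.01],"gripper":1},{"angular":[0,0,0.95],"delta_pos":[0.01,0.04,0.01],"gripper":1},{"angular":[0,0,0.95],"delta_pos":[0.02,0.04,0.01],"gripper":1},{"angular":[0,0,0.94],"delta_pos":[0.02,0.04,0.01],"gripper":1},{"angular":[0,-0.01,0.95],"delta_pos":[0.02,0.04,0.01],"gripper":1},{"angular":[0,0,0.94],"delta_pos":[0.02,0.03,0.01],"gripper":1},{"angular":[0,-0.01,0.95],"delta_pos":[0.03,0.03,0.01],"gripper":1}]'
python3 -m crank '[{"angular":[0,-0.01,0.94],"delta_pos":[0.03,0.03,0.01],"gripper":1},{"angular":[0,0,0.95],"delta_pos":[0.03,0.03,0.01],"gripper":1},{"angular":[0,-0.01,0.94],"delta_pos":[0.04,0.02,0.01],"gripper":1},{"angular":[0,0,0.95],"delta_pos":[0.04,0.02,0.02],"gripper":1},{"angular":[0,-0.01,0.94],"delta_pos":[0.04,0.02,0.01],"gripper":1},{"angular":[0,0,0.95],"delta_pos":[0.04,0.01,0.02],"gripper":1},{"angular":[0,-0.01,0.94],"delta_pos":[0.04,0.01,0.01],"gripper":1},{"angular":[0.01,-0.01,0.95],"delta_pos":[0.04,0.01,0.02],"gripper":1},{"angular":[0.01,0,0.94],"delta_pos":[0.04,0.01,0.01],"gripper":1},{"angular":[0,0,0],"delta_pos":[0,0,0],"gripper":1}]'
cat >> h.py <<'E'
A=R.from_matrix(np.array([[1,0,0],[0,-1,0],[0,0,-1.]]))
T=R.from_rotvec([0,.079,0])
def lidpts(back=(.544,.2427,.040),th=.079,yaw=0.):
    Rl=R.from_rotvec([0,0,yaw])*R.from_rotvec([0,th,0])
    L=np.array([[-150,-30,5],[-150,30,5],[0,30,5],[0,-30,5],[-143,-17,27],[-143,17,27],[-133,17,27],[-133,-17,27]])/1000.
    return np.array(back)+Rl.apply(L)
def draw(f,pts,col=(0,255,0)):
    for q in pts: cv2.circle(f,tuple(int(round(v)) for v in q),2,col,-1)
E
python3 - <<'E'
from h import *
tp,rt,s=tool(); f=grab_frame("wrist").copy(); print(tp,s['time'],np.degrees(((T*A).inv()*rt).as_rotvec()),s['joint_pos'].round(2))
q=wproj(lidpts(),tp,rt); print(q.round(1).tolist()); draw(f,q)
cv2.imwrite("pics/w9.png",f[:,:,::-1]);
E
```

```text
time: 10.65
tool_pos: [0.4279, 0.2425, 0.1508]
tool_rot: [-0.014, 0.932, 0.361, -0.038]
contact_force: [-0.7, 0.5, -0.9]
gripper_width: 1.002
time: 11.9
tool_pos: [0.4391, 0.2423, 0.1465]
tool_rot: [0.001, 0.999, 0.001, -0.043]
contact_force: [0.4, -0.9, -0.3]
gripper_width: 1.0
[0.43914158 0.24225422 0.14648567] 11.9 [-0.10658823 -0.34653841 -0.06536397] [ 0.34 -0.11  1.95  0.03  1.38  1.9 ]
[[365.6, 304.1], [274.3, 304.0], [268.4, 64.6], [371.9, 64.6], [348.5, 310.3], [291.2, 310.2], [290.7, 295.0], [349.0, 295.1]]
```

View pics/w9.png

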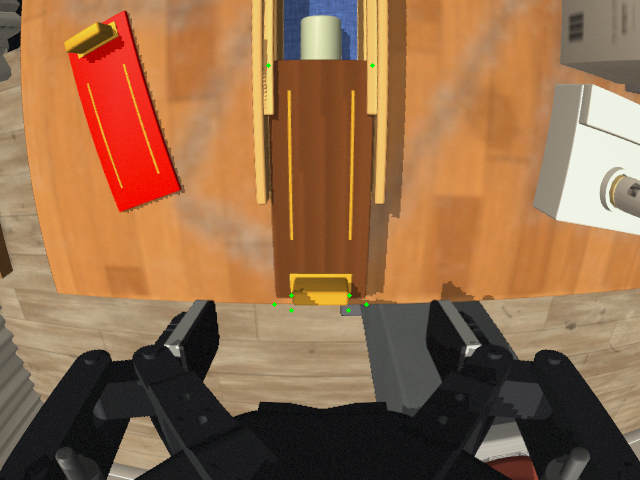

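Run:
```python
from h import *
tp,rt,s=tool(); print(tp,np.degrees(((T*A).inv()*rt).as_rotvec()))
for _ in range(1):
  for dx in(0,.003,.005):
    P=[[.4612+dx,.2052,.058],[.4612+dx,.2802,.058]]
    print(dx,wproj(P,tp,rt).round(1).tolist(), wproj(lidpts((.544+dx,.2427,.040)),tp,rt).round(0)[[0,3,4,7]].tolist())
# target
tgt=[.4445,.2427,.0515]
plan([.4445,.2427,.09],T*A,1,n=3)
```

```text
[0.43926732 0.24233163 0.14672764] [-0.09647288 -0.32172562 -0.09069826]
0 [[383.9, 207.3], [256.4, 207.1]] [[366.0, 304.0], [372.0, 65.0], [349.0, 310.0], [349.0, 295.0]]
0.003 [[384.1, 202.4], [256.1, 202.2]] [[366.0, 300.0], [372.0, 60.0], [349.0, 306.0], [349.0, 291.0]]
0.005 [[384.3, 199.1], [255.9, 198.9]] [[366.0, 298.0], [372.0, 57.0], [349.0, 303.0], [349.0, 288.0]]
{"angular":[0.01, 0.02, 0.01],"delta_pos":[0.11, 0.0, 0.62],"gripper":1},
{"angular":[0.0, 0.02, 0.0],"delta_pos":[0.11, -0.01, 0.62],"gripper":1},
{"angular":[0.01, 0.02, 0.01],"delta_pos":[0.11, 0.0, 0.63],"gripper":1},
end [0.4445 0.2426 0.09  ] [ 0.   -0.02  0.01] rows 3
```

```bash
python3 -m crank '[{"angular":[0.01,0.02,0.01],"delta_pos":[0.11,0,0.62],"gripper":1},{"angular":[0,0.02,0],"delta_pos":[0.11,-0.01,0.62],"gripper":1},{"angular":[0.01,0.02,0.01],"delta_pos":[0.11,0,0.63],"gripper":1},{"angular":[0,0,0],"delta_pos":[0,0,0],"gripper":1},{"angular":[0,0,0],"delta_pos":[0,0,0],"gripper":1}]'
python3 - <<'E'
from h import *
tp,rt,s=tool(); f=grab_frame("wrist").copy(); print(tp,s['time'],np.degrees(((T*A).inv()*rt).as_rotvec()))
q=wproj(lidpts((.547,.2427,.040)),tp,rt); print(q.round(1).tolist()); draw(f,q)
draw(f,wproj([[.4642,.2052,.058],[.4642,.2802,.058]],tp,rt),(0,0,255))
cv2.imwrite("pics/w10.png",f[:,:,::-1]);
E
```

```text
time: 12.58
tool_pos: [0.4451, 0.2428, 0.0907]
tool_rot: [-0.0, 0.999, -0.001, -0.039]
contact_force: [-0.0, -0.5, -0.3]
gripper_width: 1.0
[0.44513396 0.24280157 0.0906746 ] 12.575 [0.02807776 0.04584693 0.07726582]
[[377.3, 362.6], [264.8, 362.6], [252.0, 60.0], [389.4, 59.8], [357.0, 377.6], [284.8, 377.6], [283.7, 360.5], [358.0, 360.6]]
```

View pics/w10.png

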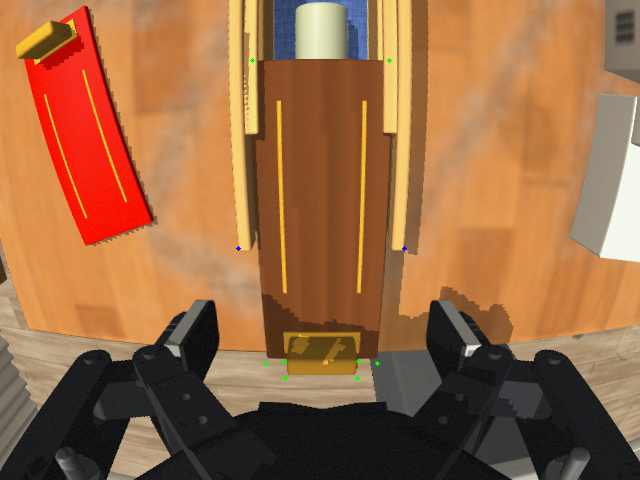

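```bash
python3 -m crank '[{"angular":[0,0,0],"delta_pos":[0.05,0,0.6],"gripper":1},{"angular":[0,0,0],"delta_pos":[0.05,0,0.4],"gripper":1},{"angular":[0,0,0],"delta_pos":[0,0,0.28],"gripper":1},{"angular":[0,0,0],"delta_pos":[0,0,0],"gripper":1}]'
python3 - <<'E'
from h import *
tp,rt,s=tool(); f=grab_frame("wrist").copy(); print(tp,s['time'],s['contact_force'],np.degrees(((T*A).inv()*rt).as_rotvec()))
q=wproj(lidpts((.547,.2427,.040)),tp,rt); print(q.round(1).tolist()); draw(f,q)
cv2.imwrite("pics/w11.png",f[:,:,::-1]);
E
```

```text
time: 13.12
tool_pos: [0.4444, 0.2426, 0.0512]
tool_rot: [0.0, 0.999, -0.001, -0.04]
contact_force: [0.4, -0.1, 0.6]
gripper_width: 0.997
[0.44436939 0.24255579 0.05120037] 13.125 [ 0.37210331 -0.11775663  0.6178301 ] [-0.00934466 -0.04970592  0.08548034]
[[387.2, 415.3], [253.5, 415.2], [229.8, 44.9], [409.2, 44.4], [363.9, 441.1], [276.3, 441.1], [274.4, 423.6], [365.6, 423.7]]
```

View pics/w11.png

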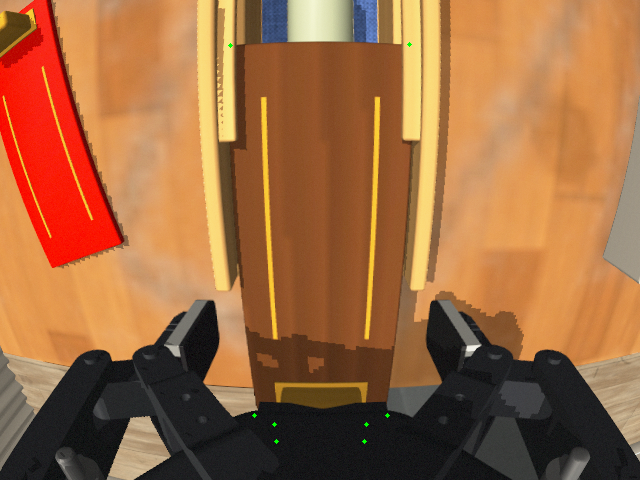

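The fingers straddle the lid ahead of the case. The wall fronts are at row ~290, and the fingertips are below that from row 300. Closing.

```bash
python3 -m crank '[{"angular":[0,0,0],"delta_pos":[0,0,0],"gripper":0.75},{"angular":[0,0,0],"delta_pos":[0,0,0],"gripper":0.6},{"angular":[0,0,0],"delta_pos":[0,0,0],"gripper":0.3},{"angular":[0,0,0],"delta_pos":[0,0,0],"gripper":0.3},{"angular":[0,0,0],"delta_pos":[0,0,0],"gripper":0.3}]'
python3 - <<'E'
from h import *
tp,rt,s=tool(); f=grab_frame("wrist").copy(); print(tp,s['time'],s['contact_force'],s['gripper_width'],np.degrees(((T*A).inv()*rt).as_rotvec()))
cv2.imwrite("pics/w12.png",f[:,:,::-1]);
E
```

```text
time: 13.8
tool_pos: [0.4459, 0.2431, 0.0536]
tool_rot: [-0.001, 0.999, -0.001, -0.038]
contact_force: [-1.4, -0.4, 5.7]
gripper_width: 0.68
[0.44593203 0.24314343 0.05360797] 13.8 [-1.40551431 -0.42354399  5.70288327] 0.6801100916265334 [0.06913064 0.15882683 0.07724889]
```

View pics/w12.png

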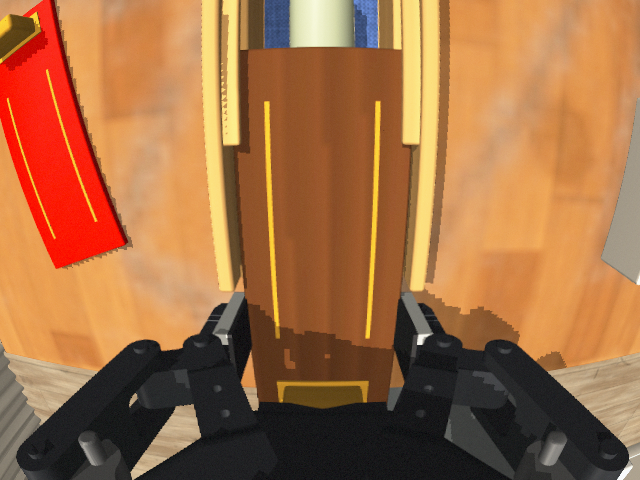

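```bash
python3 -m crank '[{"angular":[0,0,0],"delta_pos":[-0.1,0,-0.03],"gripper":0.3},{"angular":[0,0,0],"delta_pos":[-0.33,0,0],"gripper":0.3},{"angular":[0,0,0],"delta_pos":[-0.35,0,0],"gripper":0.3},{"angular":[0,0,0],"delta_pos":[-0.35,0,0],"gripper":0.3},{"angular":[0,0,0],"delta_pos":[-0.35,0,0],"gripper":0.3},{"angular":[0,0,0],"delta_pos":[0,0,0],"gripper":0.3}]'
python3 - <<'E'
from h import *
tp,rt,s=tool(); f=grab_frame("wrist").copy(); print(tp,s['time'],s['contact_force'],s['gripper_width'],np.degrees(((T*A).inv()*rt).as_rotvec()))
cv2.imwrite("pics/w13.png",f[:,:,::-1]);
E
```

```text
time: 14.6
tool_pos: [0.4001, 0.2429, 0.0567]
tool_rot: [-0.0, 0.999, -0.0, -0.039]
contact_force: [-0.0, -0.3, -1.5]
gripper_width: 0.676
[0.40012386 0.24292196 0.05667335] 14.6 [-0.01562609 -0.25857051 -1.54348188] 0.6758036631581819 [0.03134559 0.07007704 0.04615077]
```

View pics/w13.png

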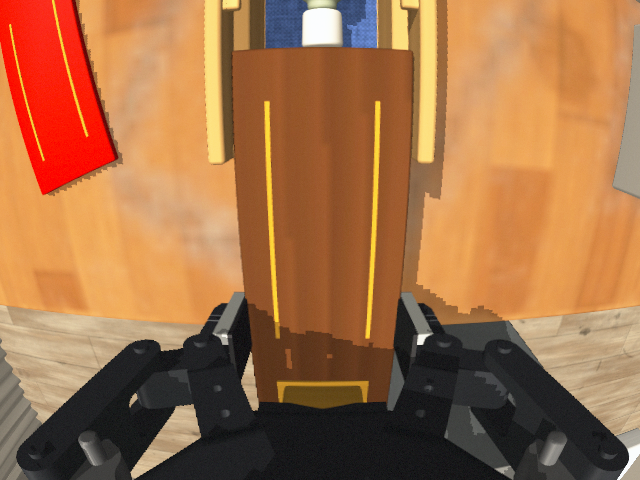

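Run:
```python
from h import *
def tri(a,b):
    c1,d1=ray("scene",a);c2,d2=ray("top",b)
    s=np.linalg.lstsq(np.c_[d1,-d2],c2-c1,rcond=None)[0]; p,q=c1+d1*s[0],c2+d2*s[1]; return ((p+q)/2).round(3),np.linalg.norm(p-q).round(3)
print(tri((334,247),(283,275)),tri((391,207),(362,286)),tri((388,235),(375,256)))
print("carton top front-left",tri((281,240),(268,240)),tri((362,183),(381,214)))
plan([.385,.243,.30],A,.3,n=9)
plan([.37,.0,.30],A,.3,n=9,p0=[.385,.243,.30],r0=A)
```

```text
(array([0.468, 0.012, 0.18 ]), np.float64(0.016)) (array([ 0.439, -0.184,  0.179]), np.float64(0.009)) (array([ 0.513, -0.259, -0.017]), np.float64(0.046))
carton top front-left (array([0.569, 0.059, 0.178]), np.float64(0.047)) (array([ 0.604, -0.255,  0.133]), np.float64(0.046))
{"angular":[0.0, 0.1, 0.0],"delta_pos":[-0.13, 0.0, -0.89],"gripper":0.3},
{"angular":[0.0, 0.1, 0.0],"delta_pos":[-0.12, 0.0, -0.89],"gripper":0.3},
{"angular":[0.0, 0.1, 0.0],"delta_pos":[-0.11, 0.0, -0.9],"gripper":0.3},
{"angular":[0.0, 0.1, 0.0],"delta_pos":[-0.1, 0.0, -0.9],"gripper":0.3},
{"angular":[0.0, 0.1, 0.0],"delta_pos":[-0.1, 0.0, -0.9],"gripper":0.3},
{"angular":[0.0, 0.1, 0.0],"delta_pos":[-0.09, 0.0, -0.9],"gripper":0.3},
{"angular":[0.0, 0.09, 0.0],"delta_pos":[-0.08, 0.0, -0.9],"gripper":0.3},
{"angular":[0.0, 0.1, -0.01],"delta_pos":[-0.07, 0.0, -0.9],"gripper":0.3},
{"angular":[-0.01, 0.09, 0.0],"delta_pos":[-0.07, -0.01, -0.89],"gripper":0.3},
end [0.3849 0.2431 0.2999] [-0.01 -0.02  0.01] rows 9
{"angular":[0.0, 0.0, 0.0],"delta_pos":[-0.06, 0.9, 0.0],"gripper":0.3},
{"angular":[0.0, 0.0, 0.0],"delta_pos":[-0.05, 0.9, 0.0],"gripper":0.3},
{"angular":[0.0, 0.0, 0.0],"delta_pos":[-0.06, 0.9, 0.0],"gripper":0.3},
{"angular":[0.0, 0.0, 0.0],"delta_pos":[-0.05, 0.9, 0.0],"gripper":0.3},
{"angular":[0.0, 0.0, 0.0],"delta_pos":[-0.06, 0.9, 0.0],"gripper":0.3},
{"angular":[0.0, 0.0, 0.0],"delta_pos":[-0.05, 0.9, 0.0],"gripper":0.3},
{"angular":[0.0, 0.0, 0.0],"delta_pos":[-0.06, 0.9, 0.0],"gripper":0.3},
{"angular":[0.0, 0.0, 0.0],"delta_pos":[-0.05, 0.9, 0.0],"gripper":0.3},
{"angular":[0.0, 0.0, 0.0],"delta_pos":[-0.06, 0.9, 0.0],"gripper":0.3},
end [0.37 0.   0.3 ] [0. 0. 0.] rows 9
```

Run:
```python
import cv2,numpy as np
s=cv2.imread("pics/scene0.png")[170:320,270:420]; t=cv2.imread("pics/top0.png")[200:310,250:390]
s=cv2.resize(s,(400,400),interpolation=2); t=cv2.resize(t,(400,314),interpolation=2)
im=np.zeros((400,800,3),np.uint8); im[:,:400]=s; im[:314,400:]=t; cv2.imwrite("pics/disp.png",im)
```

```text
(no output)
```

View pics/disp.png

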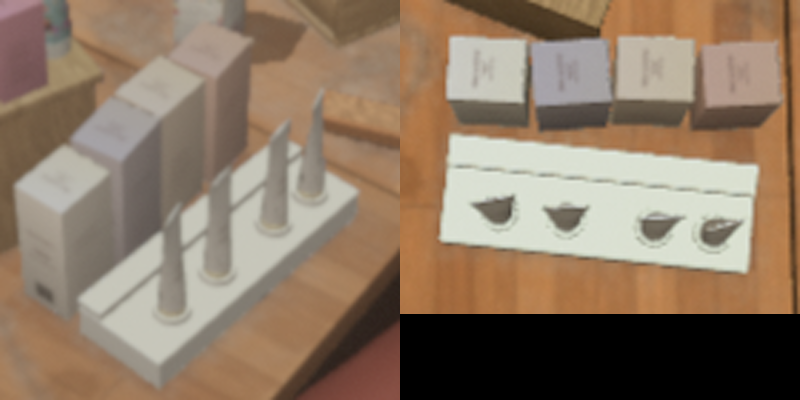

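The triangulated tube tops reach only about 0.18 m, so a lid carried at about 0.29 m clears them. Lifting, levelling and carrying.

```bash
python3 -m crank '[{"angular":[0,0.1,0],"delta_pos":[-0.13,0,-0.5],"gripper":0.3},{"angular":[0,0.1,0],"delta_pos":[-0.12,0,-0.89],"gripper":0.3},{"angular":[0,0.1,0],"delta_pos":[-0.11,0,-0.9],"gripper":0.3},{"angular":[0,0.1,0],"delta_pos":[-0.1,0,-0.9],"gripper":0.3},{"angular":[0,0.1,0],"delta_pos":[-0.1,0,-0.9],"gripper":0.3},{"angular":[0,0.1,0],"delta_pos":[-0.09,0,-0.9],"gripper":0.3},{"angular":[0,0.09,0],"delta_pos":[-0.08,0,-0.9],"gripper":0.3},{"angular":[0,0.1,0],"delta_pos":[-0.07,0,-0.9],"gripper":0.3},{"angular":[0,0.09,0],"delta_pos":[-0.07,0,-0.9],"gripper":0.3},{"angular":[0,0,0],"delta_pos":[0,0,0],"gripper":0.3}]'
python3 - <<'E'
from h import *
tp,rt,s=tool(); f=grab_frame("wrist").copy(); print(tp,s['time'],s['contact_force'],s['gripper_width'],np.degrees((A.inv()*rt).as_rotvec()))
cv2.imwrite("pics/w14.png",f[:,:,::-1]);
E
```

```text
time: 15.9
tool_pos: [0.3855, 0.2433, 0.2922]
tool_rot: [-0.002, 1.0, -0.001, 0.003]
contact_force: [0.2, 0.5, -2.3]
gripper_width: 0.677
[0.38549844 0.24332311 0.29223611] 15.9 [ 0.23507551  0.48151847 -2.29548089] 0.6772965822073505 [0.18168642 0.31184461 0.08094638]
```

View pics/w14.png

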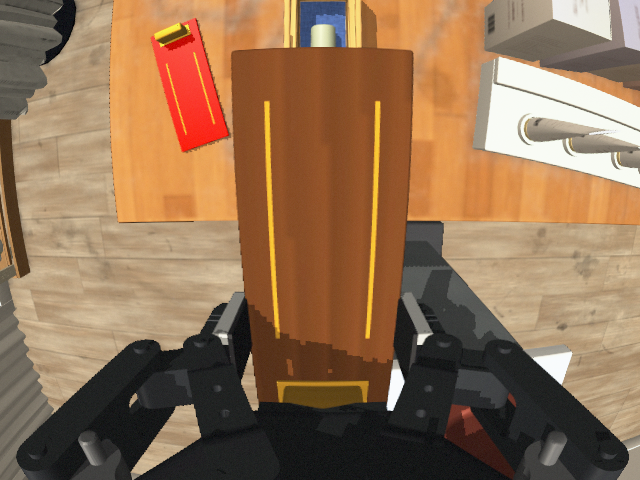

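Run:
```python
from h import *
from scipy.optimize import least_squares
px=np.array([[233,50.5],[412.5,50.5],[266.5,101],[377.5,101],[278,338],[367.5,338]])
I=R.identity()
def res(v,full=False):
    x,y,z,pit,yaw,s1,s2=v
    L=np.array([[.075,.03,.005],[.075,-.03,.005],[s2,.018,.005],[s2,-.018,.005],[s1,.018,.005],[s1,-.018,.005]])
    Rl=R.from_rotvec([0,0,yaw])*R.from_rotvec([0,pit,0])*A   # lid->tool
    q=wproj(Rl.apply(L)+[x,y,z],np.zeros(3),I)
    if full: return q-px
    return np.r_[(q-px).ravel(),(s1+.031)/.001,(s2-.057)/.001,pit/.005]
o=least_squares(res,[.03,0,.005,0,0,-.031,.057]); print(o.x.round(4)); print(res(o.x,True).round(1))
p,r=plan([.385,-.03,.295],A,.3,n=10)
plan([.42,-.24,.295],R.from_rotvec([0,0,np.radians(15)])*A,.3,n=8,p0=p,r0=r)
```

```text
[ 0.0262  0.0008  0.0033  0.0023 -0.0018 -0.031   0.0568]
[[-0.3  0.1]
 [-0.5 -0. ]
 [ 1.4 -0. ]
 [-0.5 -0.1]
 [-1.5  0.2]
 [ 1.3  0. ]]
{"angular":[0.0, 0.0, 0.0],"delta_pos":[0.0, 0.91, -0.02],"gripper":0.3},
{"angular":[0.0, 0.0, 0.0],"delta_pos":[0.0, 0.91, -0.02],"gripper":0.3},
{"angular":[0.0, 0.0, 0.0],"delta_pos":[0.0, 0.91, -0.02],"gripper":0.3},
{"angular":[0.0, 0.0, 0.0],"delta_pos":[0.0, 0.91, -0.02],"gripper":0.3},
{"angular":[0.0, 0.0, 0.0],"delta_pos":[0.0, 0.91, -0.02],"gripper":0.3},
{"angular":[0.0, 0.0, 0.0],"delta_pos":[0.0, 0.91, -0.02],"gripper":0.3},
{"angular":[0.0, -0.01, 0.0],"delta_pos":[0.01, 0.91, -0.02],"gripper":0.3},
{"angular":[-0.01, 0.0, -0.01],"delta_pos":[0.0, 0.91, -0.01],"gripper":0.3},
{"angular":[0.0, -0.01, 0.0],"delta_pos":[0.0, 0.91, -0.02],"gripper":0.3},
{"angular":[-0.01, 0.0, -0.01],"delta_pos":[0.01, 0.91, -0.01],"gripper":0.3},
end [ 0.385 -0.03   0.295] [-0.    0.02 -0.01] rows 10
{"angular":[0.0, 0.0, -0.37],"delta_pos":[0.15, 0.87, 0.0],"gripper":0.3},
{"angular":[0.0, 0.0, -0.38],"delta_pos":[0.12, 0.88, 0.0],"gripper":0.3},
{"angular":[0.0, 0.0, -0.37],"delta_pos":[0.09, 0.88, 0.0],"gripper":0.3},
{"angular":[0.0, 0.0, -0.38],"delta_pos":[0.06, 0.89, 0.0],"gripper":0.3},
{"angular":[0.0, 0.0, -0.37],"delta_pos":[0.03, 0.89, 0.0],"gripper":0.3},
{"angular":[0.0, 0.0, -0.38],"delta_pos":[0.0, 0.89, 0.0],"gripper":0.3},
{"angular":[0.0, 0.0, -0.37],"delta_pos":[-0.03, 0.88, 0.0],"gripper":0.3},
{"angular":[0.0, 0.0, -0.38],"delta_pos":[-0.06, 0.88, 0.0],"gripper":0.3},
end [ 0.4201 -0.2399  0.295 ] [-0.01  0.02 -0.01] rows 8
```

The lid fit residual is under 1.5 px. The lid centre sits 26 mm ahead of the TCP along tool x, and its underside is about 3 mm below the TCP. Carrying across in front of the display.

```bash
python3 -m crank '[{"angular":[0,0,0],"delta_pos":[0,0.5,-0.02],"gripper":0.3},{"angular":[0,0,0],"delta_pos":[0,0.91,-0.02],"gripper":0.3},{"angular":[0,0,0],"delta_pos":[0,0.91,-0.02],"gripper":0.3},{"angular":[0,0,0],"delta_pos":[0,0.91,-0.02],"gripper":0.3},{"angular":[0,0,0],"delta_pos":[0,0.91,-0.02],"gripper":0.3},{"angular":[0,0,0],"delta_pos":[0,0.91,-0.02],"gripper":0.3},{"angular":[0,0,0],"delta_pos":[0,0.91,-0.02],"gripper":0.3},{"angular":[0,0,0],"delta_pos":[0,0.91,-0.02],"gripper":0.3},{"angular":[0,0,0],"delta_pos":[0,0.91,0],"gripper":0.3},{"angular":[0,0,0],"delta_pos":[0,0.91,0],"gripper":0.3}]'
python3 -m crank '[{"angular":[0,0,-0.37],"delta_pos":[0.15,0.87,0],"gripper":0.3},{"angular":[0,0,-0.38],"delta_pos":[0.12,0.88,0],"gripper":0.3},{"angular":[0,0,-0.37],"delta_pos":[0.09,0.88,0],"gripper":0.3},{"angular":[0,0,-0.38],"delta_pos":[0.06,0.89,0],"gripper":0.3},{"angular":[0,0,-0.37],"delta_pos":[0.03,0.89,0],"gripper":0.3},{"angular":[0,0,-0.38],"delta_pos":[0,0.89,0],"gripper":0.3},{"angular":[0,0,-0.37],"delta_pos":[-0.03,0.88,0],"gripper":0.3},{"angular":[0,0,-0.38],"delta_pos":[-0.06,0.5,0],"gripper":0.3},{"angular":[0,0,0],"delta_pos":[0,0,0],"gripper":0.3},{"angular":[0,0,0],"delta_pos":[0,0,0],"gripper":0.3}]'
python3 - <<'E'
from h import *
tp,rt,s=tool(); f=grab_frame("wrist").copy(); print(tp,s['time'],s['contact_force'],s['gripper_width'],np.degrees((A.inv()*rt).as_rotvec()))
np.save("w15.npy",np.r_[tp,rt.as_quat()])
cv2.imwrite("pics/w15.png",f[:,:,::-1])
C=np.array([.4549,-.3512,.024]);a=np.radians(15.2);u=np.array([np.cos(a),np.sin(a),0]);v=np.array([-np.sin(a),np.cos(a),0])
print(wproj([C+i*.075*u+j*.022*v for i,j in((1,1),(1,-1),(-1,-1),(-1,1))],tp,rt).round(1).tolist())
E
```

```text
time: 17.2
tool_pos: [0.383, -0.0193, 0.2914]
tool_rot: [-0.0, 1.0, -0.001, -0.002]
contact_force: [0.5, -0.3, -1.0]
gripper_width: 0.678
time: 18.45
tool_pos: [0.4155, -0.2163, 0.2921]
tool_rot: [-0.001, 0.992, 0.129, -0.001]
contact_force: [-0.4, -0.1, -1.6]
gripper_width: 0.678
[ 0.41552104 -0.21632747  0.2920909 ] 18.45 [-0.37685299 -0.1054334  -1.57235501] 0.6780854369236343 [  0.11243309  -0.11355674 -14.87363053]
[[431.9, 130.6], [469.3, 133.0], [459.9, 262.2], [424.8, 262.8]]
```

View pics/w15.png

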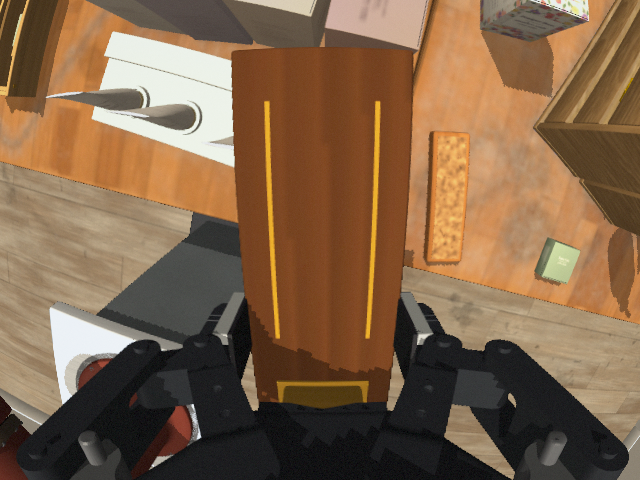

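The whole plinth is visible, with corners at about (432,131), (469,132), (464,263) and (428,262). I'll fit its pose.

Run:
```python
from h import *
f=cv2.imread("pics/w15.png")[115:280,400:500]
cv2.imwrite("pics/w15c.png",cv2.resize(f,None,fx=3.6,fy=3.6,interpolation=cv2.INTER_CUBIC))
```

```text
(no output)
```

View pics/w15c.png

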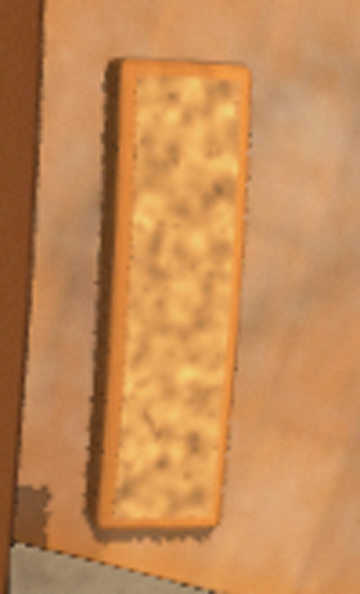

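Run:
```python
from h import *
d=np.load("w15.npy"); tp=d[:3]; rt=R.from_quat(d[3:])
g=lambda u,v:((u+.5)/3.6-.5+400,(v+.5)/3.6-.5+115)
W=lambda u,v,z=.024: wray_z(g(u,v),z,tp,rt)[:2]
tr,br=W(250,65),W(216,526); tl,bl=W(120,60),W(98,526); tl2,bl2=W(135,72),W(114,518)
for n,a,b in(("right",tr,br),("left",tl,bl),("leftin",tl2,bl2)):
    print(n,a.round(4),b.round(4),np.linalg.norm(a-b).round(4),np.degrees(np.arctan2(*(a-b)[::-1])).round(2))
u=(tr-br)/np.linalg.norm(tr-br); n=np.array([-u[1],u[0]])
print("centre from right",((tr+br)/2+.022*n).round(4), "widths",np.dot(tl-tr,n),np.dot(bl-br,n),np.dot(tl2-tr,n))
f=grab_frame("top"); b=cv2.resize(f[245:320,390:435],None,fx=8,fy=8,interpolation=cv2.INTER_CUBIC); cv2.imwrite("pics/p1.png",b[:,:,::-1])
```

```text
right [ 0.5333 -0.3524] [ 0.3899 -0.3911] 0.1486 15.12
left [ 0.5212 -0.3117] [ 0.3797 -0.3512] 0.1468 15.64
leftin [ 0.5192 -0.3172] [ 0.3837 -0.3556] 0.1408 15.8
centre from right [ 0.4559 -0.3505] widths 0.04249251563833732 0.0411428763167581 0.037639455014043754
```

View pics/p1.png

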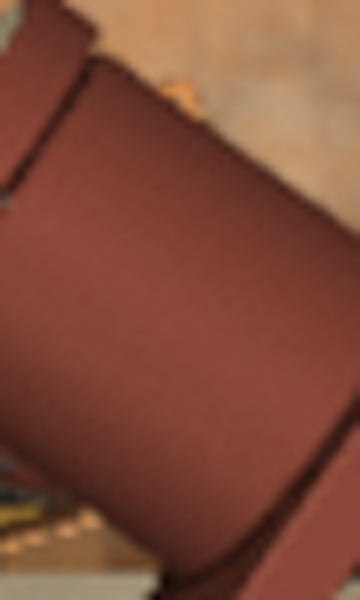

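Both cameras agree to about 1 mm: plinth centre (0.4555, -0.3507), yaw 15.3°.

Run:
```python
from h import *
B=R.from_rotvec([0,0,np.radians(15.3)])*A
p,r=plan([.430,-.3568,.25],B,.3,n=6)
plan([.430,-.3568,.07],B,.3,n=8,p0=p,r0=r)
```

```text
{"angular":[0.0, 0.0, -0.01],"delta_pos":[-0.13, 0.78, 0.24],"gripper":0.3},
{"angular":[0.0, 0.0, -0.01],"delta_pos":[-0.13, 0.77, 0.24],"gripper":0.3},
{"angular":[0.0, 0.0, -0.01],"delta_pos":[-0.12, 0.78, 0.23],"gripper":0.3},
{"angular":[0.0, 0.0, -0.01],"delta_pos":[-0.13, 0.77, 0.24],"gripper":0.3},
{"angular":[-0.01, 0.01, -0.02],"delta_pos":[-0.13, 0.78, 0.23],"gripper":0.3},
{"angular":[0.0, 0.0, -0.01],"delta_pos":[-0.12, 0.77, 0.24],"gripper":0.3},
end [ 0.4301 -0.3567  0.2499] [ 0.02 -0.01  0.02] rows 6
{"angular":[0.0, 0.0, 0.0],"delta_pos":[0.0, 0.0, 0.75],"gripper":0.3},
{"angular":[0.0, 0.0, 0.0],"delta_pos":[0.0, 0.0, 0.75],"gripper":0.3},
{"angular":[0.0, 0.0, 0.0],"delta_pos":[0.0, 0.0, 0.75],"gripper":0.3},
{"angular":[0.0, 0.0, 0.0],"delta_pos":[0.0, 0.0, 0.75],"gripper":0.3},
{"angular":[0.0, 0.0, 0.0],"delta_pos":[0.0, 0.0, 0.75],"gripper":0.3},
{"angular":[0.0, 0.0, 0.0],"delta_pos":[0.0, 0.0, 0.75],"gripper":0.3},
{"angular":[0.0, 0.0, 0.0],"delta_pos":[0.0, 0.0, 0.75],"gripper":0.3},
{"angular":[0.0, 0.0, 0.0],"delta_pos":[0.0, 0.01, 0.75],"gripper":0.3},
end [ 0.4301 -0.3569  0.0699] [ 0.02 -0.01  0.02] rows 8
```

```bash
python3 -m crank '[{"angular":[0,0,-0.01],"delta_pos":[-0.13,0.78,0.24],"gripper":0.3},{"angular":[0,0,-0.01],"delta_pos":[-0.13,0.77,0.24],"gripper":0.3},{"angular":[0,0,-0.01],"delta_pos":[-0.12,0.78,0.23],"gripper":0.3},{"angular":[0,0,-0.01],"delta_pos":[-0.13,0.77,0.24],"gripper":0.3},{"angular":[0,0,-0.02],"delta_pos":[-0.13,0.78,0.23],"gripper":0.3},{"angular":[0,0,-0.01],"delta_pos":[-0.12,0.77,0.24],"gripper":0.3},{"angular":[0,0,0],"delta_pos":[0,0,0.75],"gripper":0.3},{"angular":[0,0,0],"delta_pos":[0,0,0.75],"gripper":0.3},{"angular":[0,0,0],"delta_pos":[0,0,0.75],"gripper":0.3},{"angular":[0,0,0],"delta_pos":[0,0,0.75],"gripper":0.3}]'
python3 -m crank '[{"angular":[0,0,0],"delta_pos":[0,0,0.75],"gripper":0.3},{"angular":[0,0,0],"delta_pos":[0,0,0.75],"gripper":0.3},{"angular":[0,0,0],"delta_pos":[0,0,0.75],"gripper":0.3},{"angular":[0,0,0],"delta_pos":[0,0,0.75],"gripper":0.3},{"angular":[0,0,0],"delta_pos":[0,0,0],"gripper":0.3},{"angular":[0,0,0],"delta_pos":[0,0,0],"gripper":0.3}]'
python3 - <<'E'
from h import *
B=R.from_rotvec([0,0,np.radians(15.3)])*A
tp,rt,s=tool(); f=grab_frame("wrist").copy(); print(tp,s['time'],s['contact_force'],s['gripper_width'],np.degrees((B.inv()*rt).as_rotvec()))
C=np.array([.4555,-.3507,.024]);a=np.radians(15.3);u=np.array([np.cos(a),np.sin(a),0]);v=np.array([-np.sin(a),np.cos(a),0])
q=wproj([C+i*.075*u+j*.022*v for i,j in((1,1),(1,-1),(-1,-1),(-1,1))],tp,rt); print(q.round(1).tolist())
cv2.imwrite("pics/w16.png",f[:,:,::-1])
plan([.430,-.3568,.032],B,.3,n=2)
E
```

```text
time: 19.8
tool_pos: [0.4304, -0.3566, 0.1597]
tool_rot: [-0.0, 0.991, 0.133, -0.0]
contact_force: [0.6, 0.3, -0.5]
gripper_width: 0.682
time: 20.55
tool_pos: [0.4307, -0.3573, 0.0713]
tool_rot: [0.0, 0.991, 0.133, 0.0]
contact_force: [0.1, -0.7, -1.5]
gripper_width: 0.675
[ 0.43073186 -0.35730763  0.07131091] 20.55 [ 0.12377797 -0.72562464 -1.49328016] 0.6753999765292455 [-0.0255     -0.00293439  0.00794298]
[[273.4, 72.8], [369.1, 72.8], [360.4, 359.8], [282.0, 359.8]]
{"angular":[0.01, 0.0, 0.0],"delta_pos":[-0.01, -0.02, 0.66],"gripper":0.3},
{"angular":[0.0, 0.0, 0.0],"delta_pos":[-0.01, -0.02, 0.67],"gripper":0.3},
end [ 0.4301 -0.3567  0.0319] [-0.02  0.02  0.02] rows 2
```

View pics/w16.png

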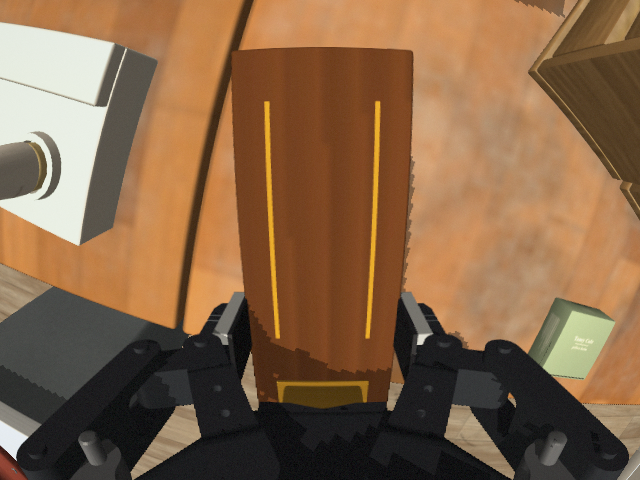

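The lid hasn't shifted in the grip, it covers the plinth, and the balm box is well clear. Lowering gently.

```bash
python3 -m crank '[{"angular":[0,0,0],"delta_pos":[-0.01,-0.02,0.6],"gripper":0.3},{"angular":[0,0,0],"delta_pos":[-0.01,-0.01,0.5],"gripper":0.3},{"angular":[0,0,0],"delta_pos":[0,0,0.2],"gripper":0.3},{"angular":[0,0,0],"delta_pos":[0,0,0],"gripper":0.3}]'
python3 -m crank '[{"angular":[0,0,0],"delta_pos":[0,0,0.06],"gripper":0.3},{"angular":[0,0,0],"delta_pos":[0,0,0],"gripper":0.3}]'
```

```text
time: 21.1
tool_pos: [0.429, -0.3561, 0.0319]
tool_rot: [-0.001, 0.991, 0.133, -0.001]
contact_force: [-3.3, 5.1, 9.4]
gripper_width: 0.674
time: 21.35
tool_pos: [0.4291, -0.3561, 0.0315]
tool_rot: [-0.002, 0.991, 0.133, -0.002]
contact_force: [-6.6, 8.3, 17.0]
gripper_width: 0.678
```

```bash
python3 -m crank '[{"angular":[0,0,0],"delta_pos":[0,0,-0.06],"gripper":0.3},{"angular":[0,0,0],"delta_pos":[0,0,0],"gripper":0.3}]'
python3 - <<'E'
from h import *
B=R.from_rotvec([0,0,np.radians(15.3)])*A
tp,rt,s=tool(); f=grab_frame("wrist").copy(); print(tp,s['time'],s['contact_force'],s['ft_torque'],np.degrees((B.inv()*rt).as_rotvec()))
C=np.array([.4555,-.3507,.024]);a=np.radians(15.3);u=np.array([np.cos(a),np.sin(a),0]);v=np.array([-np.sin(a),np.cos(a),0])
q=wproj([C+i*.075*u+j*.022*v for i,j in((1,1),(1,-1),(-1,-1),(-1,1))],tp,rt); print(q.round(1).tolist())
cv2.imwrite("pics/w17.png",f[:,:,::-1])
g=grab_frame("scene"); cv2.imwrite("pics/s17.png",cv2.resize(g[150:300,320:520],None,fx=4,fy=4,interpolation=cv2.INTER_CUBIC)[:,:,::-1])
E
```

```text
time: 21.6
tool_pos: [0.429, -0.3561, 0.032]
tool_rot: [-0.001, 0.991, 0.133, -0.001]
contact_force: [-1.7, 3.4, 8.1]
gripper_width: 0.677
[ 0.42903631 -0.35613685  0.03201556] 21.6 [-1.73722932  3.35282032  8.08976544] [ 0.46110578  0.82151007 -0.23567083] [ 0.14446048 -0.11097465  0.04970831]
[[263.7, 52.0], [387.0, 52.3], [371.4, 403.5], [277.8, 403.6]]
```

View pics/w17.png

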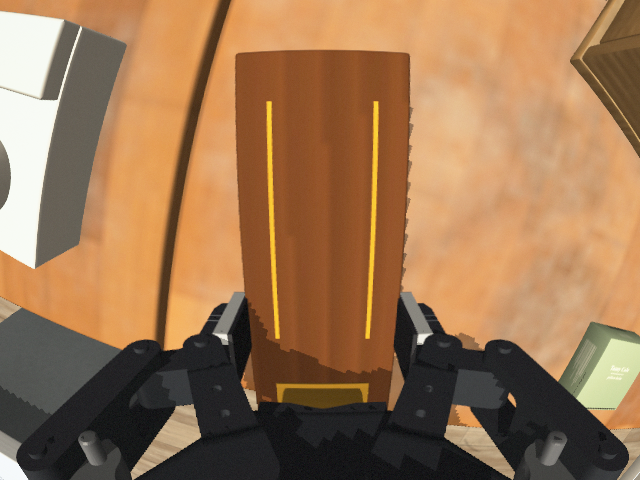

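View pics/s17.png

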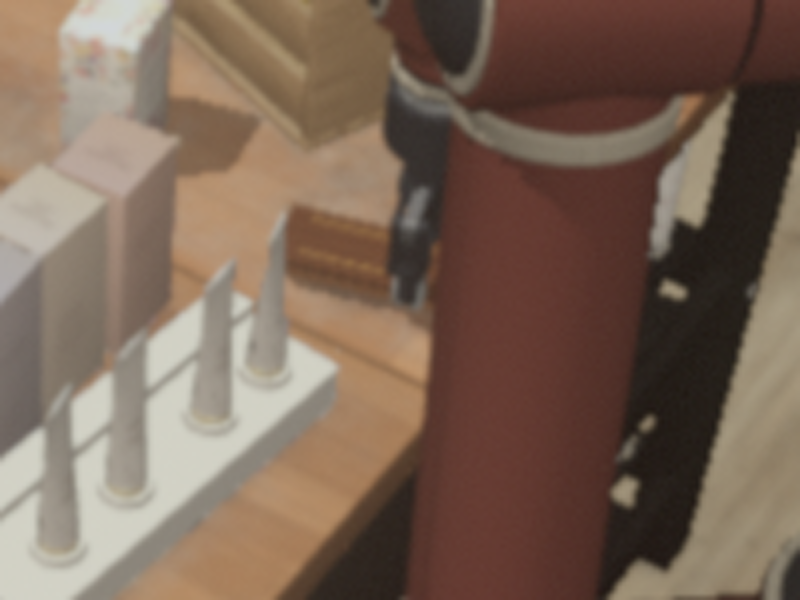

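Run:
```python
from h import *
from scipy.optimize import least_squares
I=R.identity()
def fit(px):
  def res(v,full=False):
    x,y,z,pit,yaw,s1,s2=v
    L=np.array([[.075,.03,.005],[.075,-.03,.005],[s2,.018,.005],[s2,-.018,.005],[s1,.018,.005],[s1,-.018,.005]])
    Rl=R.from_rotvec([0,0,yaw])*R.from_rotvec([0,pit,0])*A
    q=wproj(Rl.apply(L)+[x,y,z],np.zeros(3),I)
    if full: return q-px
    return np.r_[(q-px).ravel(),(s1+.031)/.001,(s2-.057)/.001,pit/.05]
  o=least_squares(res,[.03,0,.005,0,0,-.031,.057]); print(o.x.round(4),abs(res(o.x,True)).max().round(1))
fit(np.array([[233,50.5],[412.5,50.5],[266.5,101],[377.5,101],[278,338],[367.5,338]]))
fit(np.array([[236.5,54],[409.5,54],[268.5,101],[376,101],[278,338],[367.5,338]]))
```

```text
[ 0.0259  0.0007  0.0041  0.0234 -0.0019 -0.0316  0.0569] 1.3
[ 0.0255  0.0008  0.0059 -0.0162 -0.0012 -0.0317  0.0575] 1.2
```

The lid pivoted slightly in the grip and is now nearly flat, with its underside at about 0.026 m against the plinth top at 0.024 m. So it is resting on the plinth, and I'll release it.

```bash
python3 -m crank '[{"angular":[0,0,0],"delta_pos":[0,0,0],"gripper":0.72},{"angular":[0,0,0],"delta_pos":[0,0,0],"gripper":0.8},{"angular":[0,0,0],"delta_pos":[0,0,0],"gripper":1},{"angular":[0,0,0],"delta_pos":[0,0,0],"gripper":1},{"angular":[0,0,0],"delta_pos":[0,0,0],"gripper":1}]'
python3 - <<'E'
from h import *
tp,rt,s=tool(); f=grab_frame("wrist").copy(); print(tp,s['time'],s['contact_force'],s['gripper_width'])
cv2.imwrite("pics/w18.png",f[:,:,::-1])
E
```

```text
time: 22.32
tool_pos: [0.4293, -0.3564, 0.0312]
tool_rot: [-0.0, 0.991, 0.133, -0.0]
contact_force: [-0.2, -0.2, -1.1]
gripper_width: 0.999
[ 0.42929378 -0.35642365  0.03120673] 22.325 [-0.15395244 -0.19830689 -1.06415484] 0.9987175023096364
```

View pics/w18.png

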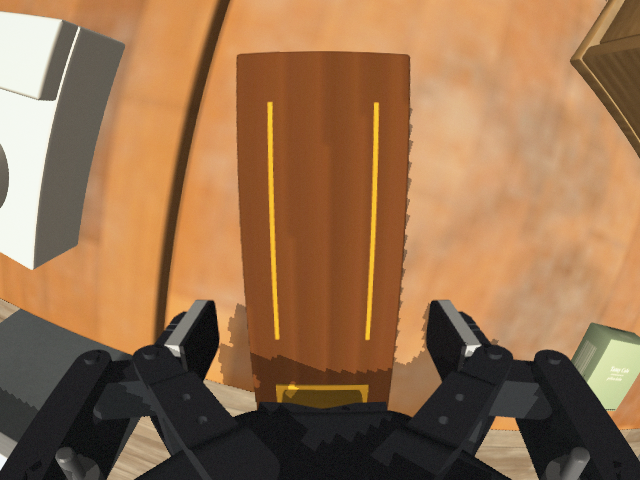

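Released; the lid stayed put, with both fingers clear of its sides. Backing straight up and checking.

```bash
python3 -m crank '[{"angular":[0,0,0],"delta_pos":[0,0,-0.4],"gripper":1},{"angular":[0,0,0],"delta_pos":[0,0,-0.9],"gripper":1},{"angular":[0,0,0],"delta_pos":[0,0,-1],"gripper":1},{"angular":[0,0,0],"delta_pos":[0,0,-1],"gripper":1},{"angular":[0,0,0],"delta_pos":[0,0,-1],"gripper":1},{"angular":[0,0,0],"delta_pos":[0,0,-1],"gripper":1},{"angular":[0,0,0],"delta_pos":[0,0,-1],"gripper":1},{"angular":[0,0,0],"delta_pos":[0,0,-1],"gripper":1},{"angular":[0,0,0],"delta_pos":[0,0,0],"gripper":1}]'
python3 - <<'E'
from h import *
tp,rt,s=tool(); f=grab_frame("wrist").copy(); print(tp,s['time'],s['contact_force'])
C=np.array([.4555,-.3507,.024]);Q=R.from_rotvec([0,0,np.radians(15.3)])
L=np.array([[-75,-30,5],[-75,30,5],[75,30,5],[75,-30,5]])/1000.
q=wproj(C+Q.apply(L),tp,rt); print(q.round(1).tolist()); draw(f,q)
cv2.imwrite("pics/w19.png",f[:,:,::-1])
cv2.imwrite("pics/top19.png",grab_frame("top")[:,:,::-1]); cv2.imwrite("pics/s19.png",grab_frame("scene")[:,:,::-1])
E
```

```text
time: 23.5
tool_pos: [0.4307, -0.3577, 0.2547]
tool_rot: [0.003, 0.991, 0.133, 0.002]
contact_force: [0.0, -0.5, -0.1]
gripper_width: 0.997
[ 0.43066274 -0.35770997  0.2546642 ] 23.5 [ 0.03370621 -0.50614393 -0.05706553]
[[349.8, 257.5], [290.0, 257.6], [287.6, 104.2], [352.0, 104.2]]
```

View pics/w19.png

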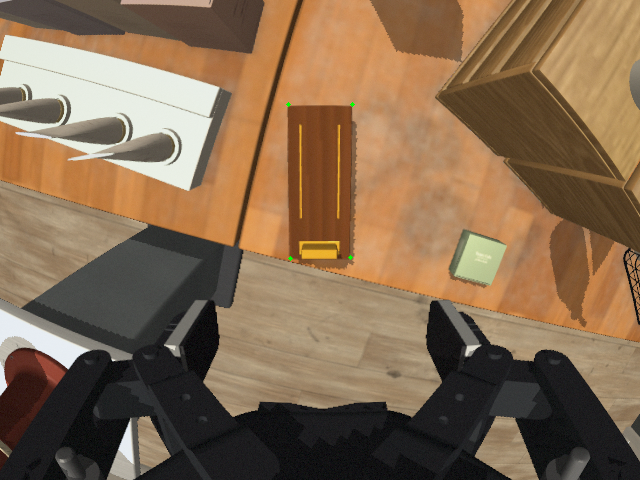

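View pics/top19.png

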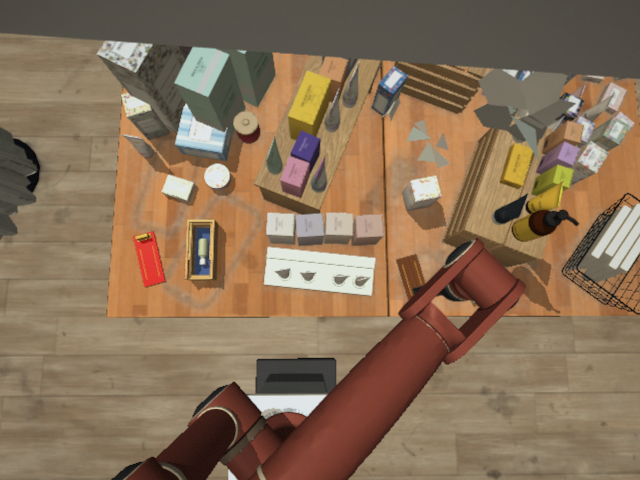

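View pics/s19.png

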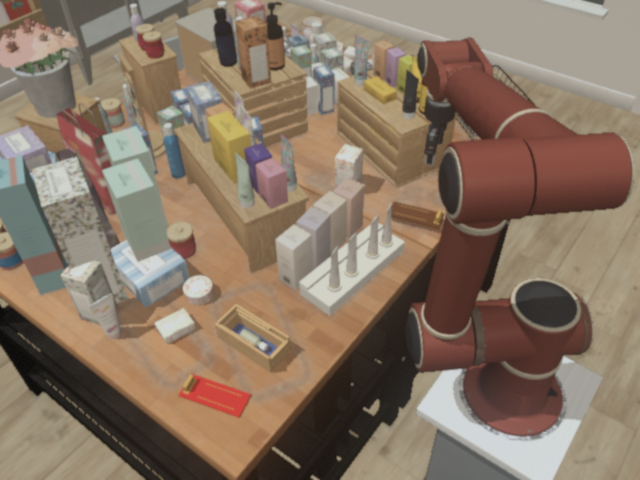

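The wrist view shows the lid within about 2 px of its ideal corners on the plinth, pull up. In the top view the case is still at (201,250) with the bottle inside, and the soap box, tin and balm box are in their places. Handing in.

```bash
python3 -c "
from plant import *
print(job_done())"
```

```text
the job is handed in; nothing more can be done
None
```

The dark lid is lying on the plinth with its pull up, and I handed the job in at about 23.7 s of the 61 s allowed; no verdict was given.

**What I did:** I pinched the brass pull and raised the front about 8 mm over the lip. I then drew the lid about 75 mm out along its tilted plane and let it rest in the grooves. After turning the gripper 90°, I took the lid by its long sides and slid it another 45 mm or so until it was clear. I carried it at about 0.29 m in front of the central display and set it down on the plinth.

**Last checks:**
- **Lid:** its corners are within about 2 px (roughly 2 mm) of being centred and square on the plinth.
- **Everything else:** in the top view the case stands where it did, with the bottle inside. The soap box and tin show no visible movement, and the balm box was not approached.
- **Robot:** the gripper is open and clear, about 0.25 m up.

**What disagreed:**
- **Early contact:** the lid touched the plinth about 4 mm higher than I had predicted. It was tilted by about 0.02 rad in the grip, so its front end met the plinth first. It pivoted nearly flat, with up to 17 N on the tool.
- **Flatness:** I did not measure how flat the lid lies after release. I only saw that it did not move when the fingers opened.
- **Case position:** in one close view the case appeared about 3 mm from my first estimate, which could be calibration error or a small shift.

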